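# Seat an axle pin in the V-groove jig

### The arm

A 7-joint arm with a two-finger parallel gripper is mounted at the origin on the work surface. World frame = base frame: x ahead of the robot, y to its left, z up, the work surface at z = 0. Lengths are in m, angles in rad, forces in N, time in s.
With the tool pointing down it reaches from about 0.425 to 0.875 m from the base axis. Payload 8.4 kg.
Tool frame: the origin (TCP) lies midway between the tips of the shut fingers; the grasp point (between the pads) lies 19 mm behind it; y points along the fingers, z is the direction in which the jaws open and shut, and the axes are right-handed (so a half turn about y gives the same grasp; the last joint's range is limited). The gripper opens to 87 mm and grips with 3 to 60 N. Pads are 19 mm wide; open, the fingers measure 117 mm over their backs; the gripper's body (75 mm by 190 mm) begins 51 mm behind the grasp point.
Start: joints at [-1.363, 0.333, 0.04, 1.465, -0.013, 1.343, -0.059], TCP at [0.196, 0.62, 0.223] pointing down, gripper open.
Joint ranges: [-2.58, 2.58], [-0.38, 2.09], [-1.3, 1.39], [0.25, 2.4], [-1.5, 4.64], [0.08, 2.09], [-2.65, 2.65]. Speed limits (rad/s): [2.22, 2.22, 2.79, 2.79, 3.14, 3.14, 3.14].

### API

Orientations are given as [roll, pitch, yaw] about the fixed x, y, z axes, in that order (R = Rz(yaw) Ry(pitch) Rx(roll)).
In Python, from workcell import ctrl gives the robot as it stands.
- The arm moves only by the tool carry_out, never from a script. Its argument "increments" is a list of rows, each a list of 2 entries, a list of its own where there are three numbers: the shift along the tool's x, y, z in units of 40 mm (1.0 is 40 mm), then the turn about the tool's y in units of 6 degrees (1.0 is 6 degrees). A call has 1 to 5 rows; each row shifts and turns the pose as measured when the row begins, along the tool's axes as they then stand; what a row does not reach is not made up. A row lasts 1/12 s, in which the tool goes at most 41.7 mm and 7.16 degrees, less where a joint would pass 70% of its speed; a pose out of reach is approached as far as the arm can. A call is refused whole if a number of a shift passes 1 or a number of a turn 1, either way. A call with a gripper value outside its range is refused whole. "hand" is the closure, from 0 (fully open) to 1 (shut), set as the call begins (left out, the last holds). The fingers move at their own pace and stop on an object; "force" is the grip in N (left out, the last holds). Time passes only in rows, so rows that do not move let the fingers close. It gives the time, the measured TCP pose, the force and the opening at its end, in the units of the state.
- ctrl.read_state(): the state, without advancing time (a new reading comes with each control period).
- ctrl.camera(name): name is "side" or "top"; returns (picture, depth): 480x640x3 uint8, red, green, blue; 480x640 float32, m along the optical axis (not along the pixel's ray), 0 where there is no reading.
- ctrl.camera_params(name): a dict with "vertical_fov" (degrees; the focal length in pixels is half the picture's height over the tangent of half this angle, whatever the lens; pixels are square), "cx", "cy" (the principal point, pixels), "k1" (the pictures are not rectified: a ray, as slopes to the right and down, at radius r is drawn at 1 + k1 r^2 times it, then the intrinsics apply), "origin" and "orientation" of the camera in the world. Camera axes: x right, y up, looking along -z (the intrinsics and any distortion apply to the point x, -y, -z); pixel columns grow to the right and rows downward; lengths in m; the calibration is good to about 2 mm. A picture is of the moment at which its call begins. camera_params takes no time and is no camera call.
- ctrl.hand_in(): hands the job in, once; it reports no verdict.
Trained networks look in the newest picture that a camera, given by its name, has taken for a name from the list of things; names that differ only in an ending like _2 or _b are one class to them, and where a whole thing is asked for, a point or a joint stands for the part that bears it (a point fixed in the world has none). Each returns a list of dicts, best first, with "confidence" (0 to 1); they miss things now and then, are a little off and sometimes report something else, mostly with a low value. They report only what shows in the picture. A call takes as long as a camera call. They do not tell look-alikes from the thing itself.
- ctrl.boxes_of(thing, camera): "xy" ([column, row] in pixels, amid what is visible of it).
- ctrl.cut_out(thing, camera): "pixels" (480x640 bool, what is visible of it) and "xy" ([column, row] in pixels, amid what is visible of it).
The state is a dict: "clock": time; "joints": joint angles; "joint_velocities": joint speeds; "joint_torque": joint torques, N m; "ee_pos": TCP position; "tool_rot": TCP orientation; "force": force on the tool from outside, world axes, zero at the start; "ft_torque": the same for the moment, N m; "finger_gap": finger opening in m.
Only numpy, scipy, OpenCV 4.12 (cv2) and the standard library are available. Lean on these libraries where they do the work, as an engineer would, in place of code of your own. Each camera call takes 0.05 s, during which the arm holds its last target.

### The job

Take the steel axle pin off its wooden rest and lay it in the open end of the jig's V-groove, tapered nose towards the red stop button and still short of the bridge. Then push it gently along the groove, under the sprung brass shoe, until the red button gives by about a millimetre, hold it so for about a second, and back away, leaving the pin in the groove resting against the button. Never press the button hard, and leave the float bowl, plug boot and choke knob where they are.

Things in the scene. Friction and masses are not known exactly. Their poses are not given: they have to be found in the camera images.
- pin_center (a point): Loose bright steel axle pin, 24 mm in diameter, 110 mm long, 0.15 to 0.3 kg. The point is its centre, on its axis. +x runs along the axis to the tapered nose (last 10 mm, down to 16 mm diameter); y and z may be rolled about it. The other end, 55 mm behind the centre, is flat. It starts level on the wooden rest, axis 45 mm above the bench.
- pin_nose (a point): Centre of the flat tip of the pin's tapered nose, 55 mm along +x from pin_center.
- rest: Fixed wooden rest that carries the pin at the start; origin under its middle, +x along the pin. Board 130 x 75 mm, 12 mm high, with two flat copper washers lying on it. Two notched posts, each 10 mm along x and 25 mm wide, at x = -42 and +42 mm, hold the pin; their tips are 7.5 mm below its axis. Between them its underside is free.
- jig: Blue jig fixed to the bench, steel 90 degree V-groove along its +x from x = 0 (open end) to 178 mm. Origin on the bench under the groove's open end, z up. Base plate 10 mm high, 100 mm wide, x = -10 to 290 mm. A pin in the groove has its axis at y = 0, 55 mm above the bench; the trough is 25 mm wide, its lips 7.5 mm below that axis, free beside and behind.
- bridge (a point): Point on the groove's axis (55 mm above the bench, 148 mm from the groove's open end) below the middle of the jig's bridge; axes as the jig's. The bridge is 22 mm long in x; posts 24 to 34 mm either side of the axis, beam top 93 mm above the bench. A pin centred 70 mm from the open end has its nose 12 mm short of the bridge.
- shoe_tip (a point): Lowest point of the rounded brass shoe sprung downwards under the bridge, at first 3 mm below the top of a seated pin. The pin's taper lifts it (a passing rise of a few N in the push), then it presses on the pin with about 3 N. Sliding friction of the pin is unknown, about 2 to 6 N with the shoe on it; the pin stays where it is left.
- stop_block: Upright steel block, 30 mm wide, on the jig beyond the bridge; origin on the bench under its front face, 233 mm from the groove's open end; axes as the jig's. From that face an adjusting screw holds the red stop button (18 mm across, on the groove's axis) 18 to 43 mm towards the pin: the setting is not measured. It gives 1 mm per 8 N, besides the pin's friction; over 15 N harms it.
- float_bowl: Brass float bowl, loose, 54 mm across, 30 mm high, standing on the bench 100 to 115 mm to one side (-y) of the groove's loading half. Origin at the centre of its underside. Leave alone.
- plug_boot: Black rubber plug boot, loose, 26 mm across, 40 mm high, standing on the bench 70 to 85 mm to the other side (+y) of the groove, beside the bridge. Origin at the centre of its underside. Leave alone.
- choke_knob: Yellow plastic choke knob, loose, 36 mm across, 26 mm high, standing near an end of the rest. Origin at the centre of its underside. Leave alone.
Mind the look-alikes: they are no part of the job. Of the things like the part that bears pin_center, leave any that is blue or orange; of the rest the smaller one is meant.

How it is judged:
By the outcome, as a careful person would: the job done as asked, in the order asked, and still so for the second after the job is handed in, with the robot touching nothing.
It also fails if it takes over 70 s, if anything falls off the work surface, if the arm or the gripper's body presses on something with over 40 N, if the wrist force passes 120 N, or if a joint passes its speed limit or range.

## Working session

There is one attempt and no reset: what is moved stays moved. The work goes in short steps, Python scripts to look and compute and a tool call to move; the robot and the scene stay as the last step left them, time stands still between calls to the robot, and variables do not carry over. Pictures are saved under pics/ and viewed, and the job is handed in when it is done.

Besides the shell and the picture viewer there is one more tool, called after "Emit:" in YAML: its name, and indented under it one key for each argument. carry_out: Moves the arm, as the interface text tells. Its arguments: {"type":"object","properties":{"increments":{"type":"array","items":{"type":"array"}},"hand":{"type":"number"},"force":{"type":"number"}},"required":["increments"]}

```bash
ls; mkdir -p pics; cat > h.py <<'E'
import numpy as np,cv2
from workcell import ctrl
from scipy.spatial.transform import Rotation as R
def K(n):
    p=ctrl.camera_params(n); f=240/np.tan(np.radians(p["vertical_fov"])/2); return p,f
def cam(n):
    p,f=K(n); o=np.array(p["origin"]); q=np.array(p["orientation"])
    M=R.from_euler('xyz',q).as_matrix() if q.size==3 else q
    return p,f,o,M
def unproj(n,uv,d):
    p,f,o,M=cam(n); uv=np.atleast_2d(uv).astype(float); d=np.atleast_1d(d)
    xd=(uv-[p["cx"],p["cy"]])/f; x=xd.copy()
    for _ in range(20): x=xd/(1+p["k1"]*(x**2).sum(1,keepdims=True))
    return o+(np.c_[x[:,0],-x[:,1],-np.ones(len(x))]*d[:,None])@M.T
def proj(n,P):
    p,f,o,M=cam(n); c=(np.atleast_2d(P)-o)@M; s=np.c_[c[:,0],-c[:,1]]/-c[:,2:]
    s=s*(1+p["k1"]*(s**2).sum(1,keepdims=True)); return s*f+[p["cx"],p["cy"]]
def onplane(n,uv,z):
    p,f,o,M=cam(n); a=unproj(n,uv,np.ones(len(np.atleast_2d(uv)))); d=a-o
    return o+d*((z-o[2])/d[:,2])[:,None]
def save(n,name):
    im,d=ctrl.camera(n); cv2.imwrite(f"pics/{name}.png",im[:,:,::-1]); np.savez(f"pics/{name}.npz",im=im,d=d); return im,d
E
python3 - <<'E'
from h import *
for n in("side","top"):
    print(ctrl.camera_params(n)); save(n,n+"0")
    for t in("pin_center","rest","jig","bridge","stop_block","shoe_tip","float_bowl","plug_boot","choke_knob"):
        try: print(t,[(np.round(b["xy"]).tolist(),round(b["confidence"],2)) for b in ctrl.boxes_of(t,n)])
        except Exception as e: print(t,e)
s=ctrl.read_state(); print({k:np.round(v,3).tolist() for k,v in s.items()})
E
```

```text
pics
{'vertical_fov': 57.99844608263149, 'cx': 318.4729544739576, 'cy': 244.88841737884786, 'k1': -0.04997074812571342, 'origin': array([0.3530256 , 0.55884246, 0.57098629]), 'orientation': array([ 0.92704108, -0.01415351, -2.83632145])}
pin_center [([276.0, 209.0], 0.98), ([338.0, 218.0], 0.88), ([433.0, 213.0], 0.88), ([400.0, 249.0], 0.67), ([341.0, 235.0], 0.59), ([236.0, 310.0], 0.22)]
rest [([339.0, 238.0], 0.6)]
jig [([269.0, 382.0], 0.56)]
bridge [([271.0, 380.0], 0.66)]
stop_block [([249.0, 407.0], 0.9)]
shoe_tip [([275.0, 343.0], 0.56)]
float_bowl [([236.0, 309.0], 0.78), ([248.0, 407.0], 0.69)]
plug_boot [([317.0, 399.0], 0.68)]
choke_knob [([335.0, 206.0], 0.53)]
{'vertical_fov': 46.94646879325323, 'cx': 317.9093234276631, 'cy': 238.68881635423605, 'k1': 0.03850974393012065, 'origin': array([ 0.33121497, -0.0600866 ,  1.06289249]), 'orientation': array([ 0.20135534,  0.00300026, -1.54056872])}
pin_center [([390.0, 316.0], 0.88), ([486.0, 346.0], 0.84), ([409.0, 238.0], 0.7), ([421.0, 159.0], 0.69)]
rest [([408.0, 251.0], 0.76)]
jig [([208.0, 238.0], 0.65), ([405.0, 251.0], 0.5)]
bridge [([203.0, 242.0], 0.88)]
stop_block [([208.0, 239.0], 0.18)]
shoe_tip []
float_bowl [([250.0, 185.0], 0.57)]
plug_boot []
choke_knob [([463.0, 225.0], 0.55)]
{'clock': 1.0, 'joints': [-1.363, 0.333, 0.04, 1.465, -0.013, 1.343, -0.058], 'joint_velocities': [-0.0, 0.0, -0.001, 0.002, 0.001, -0.001, -0.001], 'joint_torque': [0.001, -65.612, 1.334, -40.408, -0.06, 0.035, 0.0], 'ee_pos': [0.196, 0.62, 0.223], 'tool_rot': [-1.571, -0.0, -0.307], 'force': [-0.116, 0.011, -0.133], 'ft_torque': [0.013, 0.013, -0.005], 'finger_gap': 0.087}
```

View pics/side0.png

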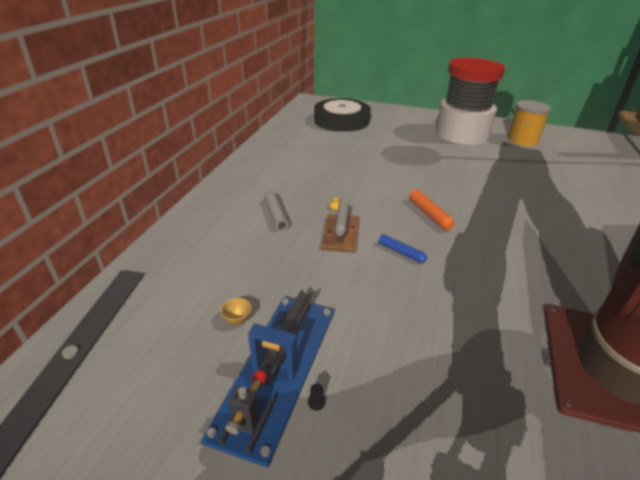

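View pics/top0.png

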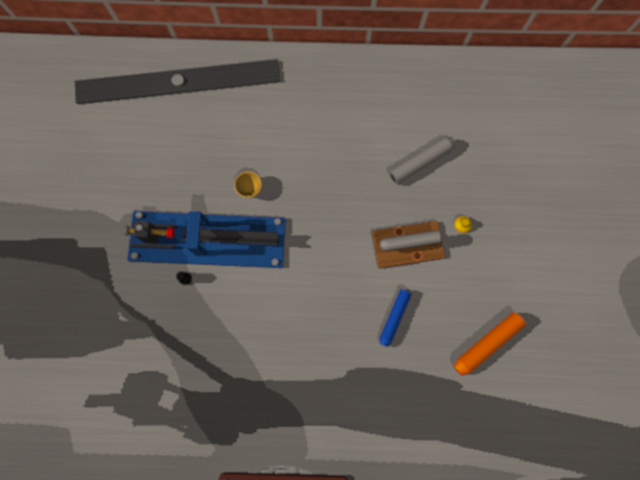

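```bash
python3 - <<'E'
from h import *
a=np.load("pics/top0.npz")["im"][:,:,::-1]; b=np.load("pics/side0.npz")["im"][:,:,::-1]
A=cv2.resize(a[205:285,360:480],None,fx=6.6,fy=3.3*2*0.56 if 0 else 6.6/1.76,interpolation=cv2.INTER_CUBIC)
A=cv2.resize(a[210:275,365:480],(690,390),interpolation=cv2.INTER_CUBIC)
cv2.imwrite("pics/c_top.png",A)
cv2.imwrite("pics/c_side.png",cv2.resize(b[180:260,250:370],(750,500),interpolation=cv2.INTER_CUBIC))
cv2.imwrite("pics/c_jig.png",cv2.resize(a[195:285,115:315],(800,360),interpolation=cv2.INTER_CUBIC))
for n in("side","top"):
    d=np.load(f"pics/{n}0.npz")["d"]; 
    ms=ctrl
pts={"pin ends L,R":[(383,244),(440,238)],"grey":[(395,176),(447,143)],"jig":[(280,238),(135,231),(170,233)],"bowl":[(249,184)],"boot":[(185,278)],"knob":[(463,225)]}
d=np.load("pics/top0.npz")["d"]
for k,v in pts.items(): print(k,np.round(unproj("top",v,[d[y,x] for x,y in v]),3).tolist())
E
```

```text
pin ends L,R [[0.53, -0.172, 0.056], [0.544, -0.277, 0.058]]
grey [[0.67, -0.197, 0.033], [0.741, -0.299, 0.032]]
jig [[0.545, 0.023, 0.012], [0.536, 0.281, 0.08], [0.538, 0.223, 0.062]]
bowl [[0.653, 0.09, 0.008]]
boot [[0.459, 0.195, 0.034]]
knob [[0.578, -0.328, 0.025]]
```

View pics/c_top.png

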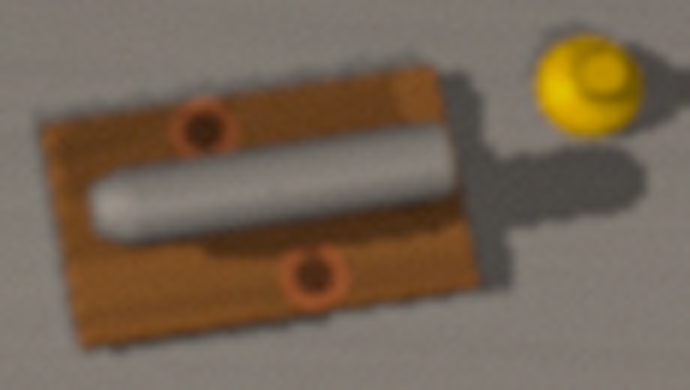

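View pics/c_side.png

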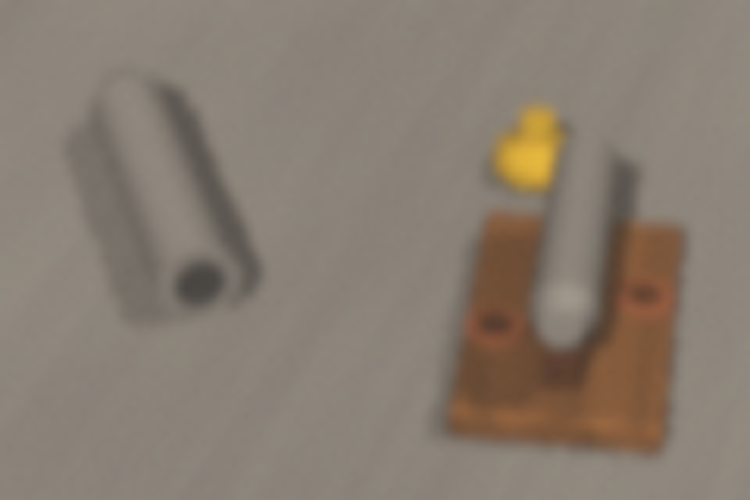

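View pics/c_jig.png

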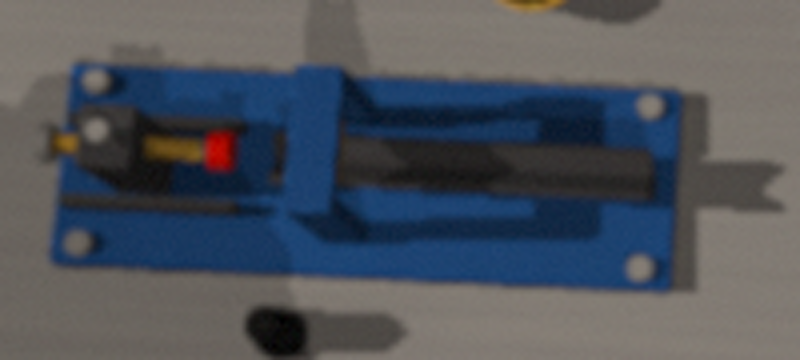

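```bash
cat > fit.py <<'E'
from h import *
V,U=np.mgrid[0:480,0:640]
def cloud(n,name):
    z=np.load(f"pics/{name}.npz"); d=z["d"]; P=unproj(n,np.c_[U.ravel(),V.ravel()],d.ravel()).reshape(480,640,3)
    P[d==0]=np.nan; return z["im"].astype(int),d,P
def fitjig(n,name):
    im,d,P=cloud(n,name)
    hsv=cv2.cvtColor(im.astype(np.uint8),cv2.COLOR_RGB2HSV)
    blue=(hsv[...,0]>100)&(hsv[...,0]<130)&(hsv[...,1]>110)
    box=(P[...,0]>.42)&(P[...,0]<.68)&(P[...,1]>-.03)&(P[...,1]<.36)
    q=P[blue&box&(P[...,2]<.022)&(P[...,2]>-.002)]
    print(n,"plate n",len(q),"z med",np.median(q[:,2]))
    # project at z=.010 from pixels
    pix=np.argwhere(blue&box&(P[...,2]<.022)&(P[...,2]>-.002))[:,::-1]
    g=onplane(n,pix,.010)[:,:2]
    r=cv2.minAreaRect(g.astype(np.float32)*1000); print("minrect mm",r)
    t=P[blue&box&(P[...,2]>.085)]
    if len(t): print("beam",len(t),np.median(t,0),cv2.minAreaRect(t[:,:2].astype(np.float32)*1000))
    red=((hsv[...,0]<6)|(hsv[...,0]>174))&(hsv[...,1]>160)&box
    if red.sum(): print("red",red.sum(),np.nanmin(P[red],0),np.nanmax(P[red],0),np.nanmedian(P[red],0))
    return blue,box,P
def fitpin(n,name,mask):
    im,d,P=cloud(n,name); q=P[mask]; q=q[np.isfinite(q[:,0])]
    return q
E
python3 - <<'E'
from fit import *
for n in("top","side"):
    fitjig(n,n+"0")
    im,d=ctrl.camera(n)
    for c in ctrl.cut_out("pin_center",n):
        m=c["pixels"]; im2,d2,P=cloud(n,n+"0")
        q=P[m&(P[...,2]>.03)&(P[...,2]<.07)]
        if len(q)<20: continue
        c0=q.mean(0); u,s,vt=np.linalg.svd(q-c0); t=(q-c0)@vt[0]
        print(n,np.round(c["xy"]),c["confidence"],len(q),"mean",np.round(c0,4),"dir",np.round(vt[0],3),"ext",np.round([t.min(),t.max()],4),"zmax",np.round(np.percentile(q[:,2],[50,90,98]),4))
E
```

```text
top plate n 4756 z med 0.01059168266032473
minrect mm ((539.792724609375, 165.12228393554688), (297.8833923339844, 98.61033630371094), 89.0625991821289)
beam 478 [0.53827819 0.17339263 0.09342024] ((539.070556640625, 174.12757873535156), (22.98668670654297, 66.60108184814453), 88.8483657836914)
red 71 [0.53221965 0.21868975 0.00944185] [0.55832275 0.24562208 0.06735205] [0.54083461 0.2241531  0.06150599]
top [488. 345.] 0.89 916 mean [ 0.3564 -0.3723  0.0332] dir [-0.643  0.766 -0.005] ext [-0.0724  0.0777] zmax [0.033  0.0359 0.0373]
top [421. 158.] 0.85 518 mean [ 0.7083 -0.2498  0.0322] dir [-0.562  0.827 -0.002] ext [-0.0703  0.0656] zmax [0.0319 0.0345 0.0361]
top [410. 239.] 0.56 738 mean [ 0.5391 -0.2211  0.0554] dir [-0.179  0.984 -0.013] ext [-0.0561  0.0547] zmax [0.0558 0.0593 0.0614]
side plate n 5081 z med 0.010886576218210875
minrect mm ((536.6895751953125, 169.27908325195312), (299.0972595214844, 98.170166015625), 89.11473083496094)
beam 637 [0.53379013 0.17817554 0.09388296] ((536.3192138671875, 175.24307250976562), (24.080272674560547, 65.86493682861328), 88.77222442626953)
red 106 [0.52950598 0.18420261 0.00956182] [0.5583201  0.23189855 0.06603159] [0.53557785 0.22702173 0.06243513]
side [431. 210.] 0.75 248 mean [ 0.3536 -0.3668  0.0324] dir [-0.644  0.765 -0.002] ext [-0.0755  0.0767] zmax [0.0323 0.0342 0.035 ]
side [276. 210.] 0.68 243 mean [ 0.7053 -0.2449  0.0321] dir [-0.56   0.829  0.001] ext [-0.071   0.0636] zmax [0.0321 0.0336 0.0345]
```

```bash
cat > pin.py <<'E'
from fit import *
def pinfit(n,name,zc,box,show=True):
    im,d,P=cloud(n,name); hsv=cv2.cvtColor(im.astype(np.uint8),cv2.COLOR_RGB2HSV)
    m=(hsv[...,1]<70)&(P[...,2]>zc-.004)&(P[...,2]<zc+.02)&(P[...,0]>box[0])&(P[...,0]<box[1])&(P[...,1]>box[2])&(P[...,1]<box[3])
    k,lab,st,_=cv2.connectedComponentsWithStats(m.astype(np.uint8)); m=lab==1+np.argmax(st[1:,4])
    q=P[m]; pix=np.argwhere(m)[:,::-1]
    # cylinder fit radius 12, axis level: x = a + b*(y-y0), z
    from scipy.optimize import least_squares
    y0=np.median(q[:,1])
    def f(p):
        u=np.array([np.sin(p[1]),np.cos(p[1])]); dx=(q[:,0]-p[0])*u[1]-(q[:,1]-y0)*u[0]
        return np.hypot(dx,q[:,2]-p[2])-.012
    t=q[:,1]
    s=least_squares(f,[np.median(q[:,0]),0,zc],loss="soft_l1",f_scale=.001)
    u=np.array([np.sin(s.x[1]),np.cos(s.x[1])]); a=(q[:,:2]-[s.x[0],y0])@u
    lo,hi=np.percentile(a,[.5,99.5]); c=np.array([s.x[0],y0])+u*(a.min()+a.max())/2
    if show: print(n,len(q),"axisang",90-np.degrees(s.x[1]),"z",s.x[2],"c",c,"len",a.min(),a.max(),lo,hi,"res",np.abs(s.fun).mean())
    return m
E
python3 - <<'E'
from pin import *
for n in("top","side"):
    m=pinfit(n,n+"0",.045,(.48,.6,-.31,-.14))
    im=np.load(f"pics/{n}0.npz")["im"][:,:,::-1].copy(); im[m]=(0,255,0)
    c=(365,480,210,275) if n=="top" else (300,380,180,260)
    cv2.imwrite(f"pics/m_{n}.png",cv2.resize(im[c[2]:c[3],c[0]:c[1]],None,fx=5,fy=5))
E
```

```text
top 726 axisang 99.84723913760295 z 0.046072320119590206 c [ 0.54087049 -0.22218849] len -0.0549801222053449 0.05698772335475634 -0.05411183301839978 0.05676296275206337 res 0.0013579808886089288
side 335 axisang 100.4003926054581 z 0.0465969985472635 c [ 0.53799017 -0.22131424] len -0.07301500243941643 0.041721751170414614 -0.06967514126878761 0.04151513668482594 res 0.0014033025897655016
```

```bash
cat > plan.py <<'E'
import sys
from h import *
def plan(goal,yaw,step=.95,tstep=.95):
    s=ctrl.read_state(); p=np.array(s["ee_pos"]); Rm=R.from_euler('xyz',s["tool_rot"]).as_matrix()
    x=Rm[:,0]; y0=np.arctan2(x[1],x[0]); tot=np.degrees((y0-yaw+np.pi)%(2*np.pi)-np.pi)/6 # tool-y turns
    D=np.array(goal)-p; n=int(max(np.ceil(np.linalg.norm(D)/.04/step),np.ceil(abs(tot)/tstep),1))
    rows=[]
    for i in range(n):
        Ri=Rm@R.from_euler('y',np.radians(6*tot*i/n)).as_matrix()
        rows.append([np.round(Ri.T@D/n/.04,3).tolist(),round(tot/n,3)])
    print("pos",np.round(p,4),"rot",np.round(s["tool_rot"],4),"D",np.round(D,4),"turns",round(tot,3))
    for i in range(0,n,5): print(str(rows[i:i+5]).replace(" ",""))
if __name__=="__main__":
    a=list(map(float,sys.argv[1:])); plan(a[:3],np.radians(a[3]),*(a[4:]))
E
python3 plan.py 0.539 -0.222 0.16 -80
python3 - <<'E'
from fit import *
for n in("top","side"):
    im,d,P=cloud(n,n+"0"); hsv=cv2.cvtColor(im.astype(np.uint8),cv2.COLOR_RGB2HSV)
    m=(hsv[...,0]<20)&(hsv[...,1]>90)&(P[...,2]>.004)&(P[...,2]<.02)&(P[...,0]>.48)&(P[...,0]<.6)&(P[...,1]>-.31)&(P[...,1]<-.14)
    g=onplane(n,np.argwhere(m)[:,::-1],.012)[:,:2]; print(n,cv2.minAreaRect(g.astype(np.float32)*1000))
E
```

```text
pos [0.1963 0.6196 0.2225] rot [-1.5709 -0.     -0.3068] D [ 0.3427 -0.8416 -0.0625] turns 10.404
[[[0.605,0.065,-0.728],np.float64(0.433)],[[0.637,0.065,-0.7],np.float64(0.433)],[[0.669,0.065,-0.67],np.float64(0.433)],[[0.698,0.065,-0.639],np.float64(0.433)],[[0.727,0.065,-0.607],np.float64(0.433)]]
[[[0.753,0.065,-0.573],np.float64(0.433)],[[0.779,0.065,-0.538],np.float64(0.433)],[[0.802,0.065,-0.502],np.float64(0.433)],[[0.824,0.065,-0.466],np.float64(0.433)],[[0.844,0.065,-0.428],np.float64(0.433)]]
[[[0.863,0.065,-0.389],np.float64(0.433)],[[0.88,0.065,-0.349],np.float64(0.433)],[[0.895,0.065,-0.309],np.float64(0.433)],[[0.908,0.065,-0.268],np.float64(0.433)],[[0.919,0.065,-0.227],np.float64(0.433)]]
[[[0.928,0.065,-0.185],np.float64(0.433)],[[0.936,0.065,-0.142],np.float64(0.433)],[[0.941,0.065,-0.1],np.float64(0.433)],[[0.945,0.065,-0.057],np.float64(0.433)],[[0.946,0.065,-0.014],np.float64(0.433)]]
[[[0.946,0.065,0.029],np.float64(0.433)],[[0.944,0.065,0.072],np.float64(0.433)],[[0.94,0.065,0.115],np.float64(0.433)],[[0.933,0.065,0.157],np.float64(0.433)]]
top ((540.552490234375, -224.5093994140625), (75.80657196044922, 131.02223205566406), 10.234896659851074)
side ((537.4786987304688, -217.8431396484375), (74.06149291992188, 138.58352661132812), 10.673294067382812)
```

Emit:
carry_out:
  increments:
    - [[0.95, 0, -0.3], 0.5]
    - [[0.95, 0, -0.3], 0.5]
    - [[0.95, 0, -0.3], 0.5]
    - [[0.95, 0, -0.3], 0.5]
    - [[0.95, 0, -0.3], 0.5]
  hand: 0.2

```text
clock: 1.62
ee_pos: [0.3402, 0.4929, 0.2206]
tool_rot: [-1.571, 0.006, -0.558]
force: [1.7, -0.2, 0.3]
finger_gap: 0.0707
```

```bash
python3 plan.py 0.539 -0.222 0.16 -80
```

```text
pos [0.3402 0.4929 0.2206] rot [-1.5712  0.0059 -0.5584] D [ 0.1988 -0.7149 -0.0606] turns 8.001
[[[0.685,0.072,-0.626],np.float64(0.4)],[[0.71,0.072,-0.597],np.float64(0.4)],[[0.735,0.072,-0.567],np.float64(0.4)],[[0.758,0.072,-0.535],np.float64(0.4)],[[0.779,0.072,-0.503],np.float64(0.4)]]
[[[0.8,0.072,-0.47],np.float64(0.4)],[[0.819,0.072,-0.436],np.float64(0.4)],[[0.836,0.072,-0.402],np.float64(0.4)],[[0.852,0.072,-0.366],np.float64(0.4)],[[0.867,0.072,-0.33],np.float64(0.4)]]
[[[0.88,0.072,-0.293],np.float64(0.4)],[[0.892,0.072,-0.256],np.float64(0.4)],[[0.902,0.072,-0.219],np.float64(0.4)],[[0.91,0.072,-0.181],np.float64(0.4)],[[0.917,0.072,-0.143],np.float64(0.4)]]
[[[0.922,0.072,-0.104],np.float64(0.4)],[[0.925,0.072,-0.065],np.float64(0.4)],[[0.927,0.072,-0.027],np.float64(0.4)],[[0.928,0.072,0.012],np.float64(0.4)],[[0.926,0.072,0.051],np.float64(0.4)]]
```

Emit:
carry_out:
  increments:
    - [[0.7, 0.05, -0.62], 0.4]
    - [[0.72, 0.05, -0.6], 0.4]
    - [[0.75, 0.05, -0.57], 0.4]
    - [[0.77, 0.05, -0.54], 0.4]
    - [[0.8, 0.05, -0.5], 0.4]

```text
clock: 2.03
ee_pos: [0.3972, 0.303, 0.2095]
tool_rot: [-1.569, 0.005, -0.784]
force: [0.9, 1.4, 1.4]
finger_gap: 0.0699
```

Emit:
carry_out:
  increments:
    - [[0.8, 0.05, -0.47], 0.4]
    - [[0.82, 0.05, -0.44], 0.4]
    - [[0.84, 0.05, -0.4], 0.4]
    - [[0.85, 0.05, -0.37], 0.4]
    - [[0.87, 0.05, -0.33], 0.4]

```text
clock: 2.45
ee_pos: [0.4441, 0.1135, 0.1991]
tool_rot: [-1.566, 0.007, -1.005]
force: [1.4, 0.5, -0.1]
finger_gap: 0.0697
```

Emit:
carry_out:
  increments:
    - [[0.88, 0.05, -0.29], 0.4]
    - [[0.89, 0.05, -0.26], 0.4]
    - [[0.9, 0.05, -0.22], 0.4]
    - [[0.91, 0.05, -0.18], 0.4]
    - [[0.92, 0.05, -0.14], 0.4]

```text
clock: 2.87
ee_pos: [0.4889, -0.0761, 0.1888]
tool_rot: [-1.562, 0.01, -1.225]
force: [1.4, 1.3, -0.6]
finger_gap: 0.0695
```

```bash
python3 plan.py 0.539 -0.222 0.16 -80
```

```text
pos [ 0.4889 -0.0761  0.1888] rot [-1.5619  0.0101 -1.2249] D [ 0.0501 -0.1459 -0.0288] turns 1.637
[[[0.772,0.136,-0.013],np.float64(0.327)],[[0.772,0.136,0.014],np.float64(0.327)],[[0.771,0.136,0.04],np.float64(0.327)],[[0.77,0.136,0.066],np.float64(0.327)],[[0.767,0.136,0.093],np.float64(0.327)]]
```

Emit:
carry_out:
  increments:
    - [[0.77, 0.13, 0], 0.33]
    - [[0.77, 0.13, 0.02], 0.33]
    - [[0.77, 0.13, 0.04], 0.33]
    - [[0.77, 0.13, 0.07], 0.33]
    - [[0.77, 0.13, 0.1], 0.3]

```text
clock: 3.28
ee_pos: [0.5415, -0.2318, 0.163]
tool_rot: [-1.556, 0.011, -1.405]
force: [0.6, 0.8, 0.9]
finger_gap: 0.07
```

Emit:
carry_out:
  increments:
    - [[0, 0, 0], 0]
    - [[0, 0, 0], 0]

```text
clock: 3.45
ee_pos: [0.5409, -0.2394, 0.1616]
tool_rot: [-1.559, 0.007, -1.414]
force: [0.6, 1.0, 0.2]
finger_gap: 0.0697
```

```bash
python3 plan.py 0.539 -0.222 0.16 -80; python3 - <<'E'
from h import *
for n in("side","top"): save(n,n+"1")
s=ctrl.read_state()
p=np.array(s["ee_pos"])
for n in("side","top"): print(n,proj(n,[p]))
b=np.load("pics/side1.npz")["im"][:,:,::-1]; a=np.load("pics/top1.npz")["im"][:,:,::-1]
cv2.imwrite("pics/c1.png",np.hstack([cv2.resize(b[120:280,260:420],(400,400)),cv2.resize(a[160:320,330:490],(400,400))]))
E
```

```text
pos [ 0.5409 -0.2394  0.1616] rot [-1.5594  0.0067 -1.4145] D [-0.0019  0.0174 -0.0016] turns -0.174
[[[-0.437,0.042,0.021],np.float64(-0.174)]]
side [[344.77702823 166.88642588]]
top [[430.10690572 226.79090131]]
```

View pics/c1.png

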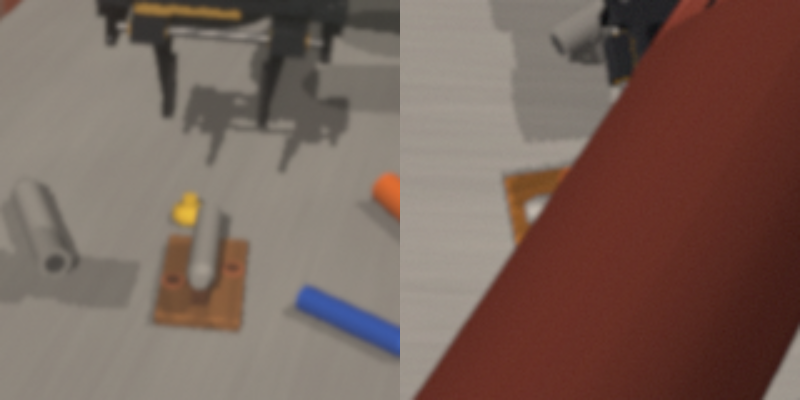

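```bash
python3 - <<'E'
from fit import *
im,d,P=cloud("side","side1")
s=ctrl.read_state(); p=np.array(s["ee_pos"]); M=R.from_euler('xyz',s["tool_rot"]).as_matrix(); print(p,s["tool_rot"])
L=(P-p)@M  # tool frame
m=(np.abs(L[...,0])<.04)&(L[...,1]<.015)&(L[...,1]>-.04)&(np.abs(L[...,2])<.08)
print(m.sum())
for sg in(-1,1):
    q=L[m&(sg*L[...,2]>0)]; pix=np.argwhere(m&(sg*L[...,2]>0))
    print(sg,len(q),"x",np.percentile(q[:,0],[2,50,98]),"y max",np.percentile(q[:,1],[50,98]),"z",np.percentile(q[:,2],[2,10,50,90,98]))
    for a,b in((-.04,-.03),(-.03,-.02),(-.02,-.01),(-.01,0.005)):
        k=(q[:,1]>=a)&(q[:,1]<b)
        if k.sum(): print("  ",a,k.sum(),np.round([q[k,2].min(),np.median(q[k,2]),q[k,2].max(),np.median(q[k,0])],4))
E
```

```text
[ 0.54074188 -0.23822351  0.16189887] [-1.55867519  0.0072907  -1.41274414]
193
-1 90 x [-0.01286171 -0.00975001 -0.00698715] y max [-0.02246893 -0.00125849] z [-0.04778318 -0.04576979 -0.04194391 -0.0378315  -0.0371798 ]
   -0.04 27 [-0.0493 -0.0434 -0.0372 -0.0102]
   -0.03 22 [-0.0465 -0.0424 -0.0379 -0.0097]
   -0.02 20 [-0.0456 -0.0412 -0.0369 -0.0095]
   -0.01 21 [-0.0457 -0.0419 -0.0376 -0.0103]
1 103 x [-0.01234312 -0.00943572  0.0100638 ] y max [-0.02232138 -0.00133355] z [0.03287453 0.03309744 0.03708602 0.04141688 0.04365142]
   -0.04 29 [ 0.033   0.039   0.0458 -0.0097]
   -0.03 29 [ 0.0328  0.0368  0.0434 -0.0095]
   -0.02 24 [ 0.0329  0.0367  0.0409 -0.0093]
   -0.01 21 [ 0.0328  0.0364  0.0405 -0.0092]
```

```bash
python3 plan.py 0.5403 -0.2205 0.06 -79.9 0.7
```

```text
pos [ 0.5407 -0.2382  0.1619] rot [-1.5587  0.0073 -1.4127] D [-0.0004  0.0177 -0.1019] turns -0.174
[[[-0.105,0.638,0.007],np.float64(-0.044)],[[-0.105,0.638,0.007],np.float64(-0.044)],[[-0.105,0.638,0.008],np.float64(-0.044)],[[-0.105,0.638,0.008],np.float64(-0.044)]]
```

Emit:
carry_out:
  increments:
    - [[-0.1, 0.63, 0], -0.05]
    - [[-0.1, 0.63, 0], -0.05]
    - [[-0.1, 0.63, 0], -0.05]
    - [[-0.1, 0.63, 0], -0.05]
    - [[0, 0, 0], 0]

```text
clock: 3.97
ee_pos: [0.5425, -0.2137, 0.0619]
tool_rot: [-1.549, 0.01, -1.381]
force: [-0.9, 1.4, -0.0]
finger_gap: 0.0694
```

```bash
python3 plan.py 0.5403 -0.2205 0.027 -79.9 0.5;python3 - <<'E'
from h import *
b,_=save("side","side2"); cv2.imwrite("pics/c2.png",cv2.resize(b[140:280,270:430,::-1],(800,700))[:600])
E
```

```text
pos [ 0.5425 -0.2137  0.0619] rot [-1.5487  0.0096 -1.3807] D [-0.0022 -0.0068 -0.0349] turns 0.132
[[[0.082,0.434,-0.053],np.float64(0.066)],[[0.083,0.434,-0.052],np.float64(0.066)]]
```

View pics/c2.png

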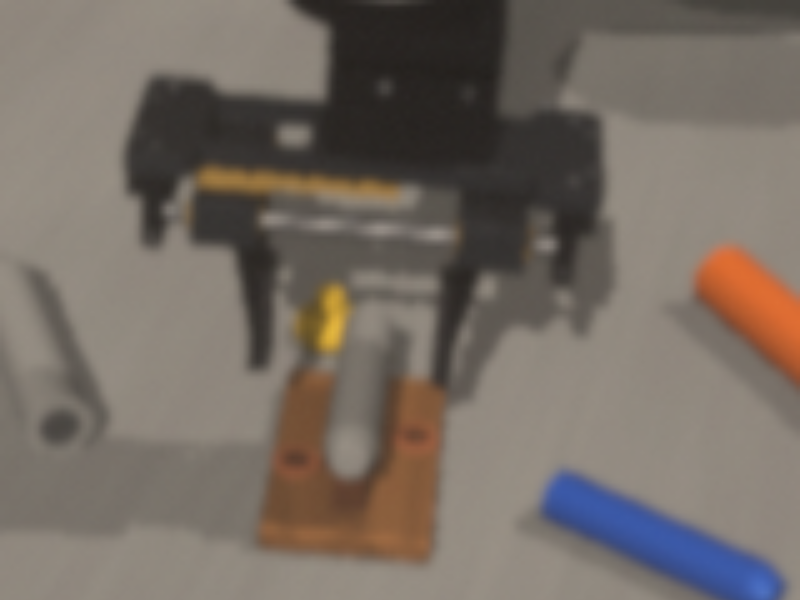

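Emit:
carry_out:
  increments:
    - [[0.06, 0.3, -0.04], 0.04]
    - [[0.06, 0.3, -0.03], 0.04]
    - [[0.04, 0.26, -0.03], 0.04]
    - [[0, 0, 0], 0]
    - [[0, 0, 0], 0]

```text
clock: 4.43
ee_pos: [0.5451, -0.2215, 0.0326]
tool_rot: [-1.539, 0.007, -1.393]
force: [-0.0, 0.1, -0.1]
finger_gap: 0.0695
```

```bash
python3 plan.py 0.5403 -0.2205 0.027 -79.9 0.5
```

```text
pos [ 0.5451 -0.2215  0.0326] rot [-1.5392  0.0072 -1.3927] D [-0.0048  0.001  -0.0056] turns 0.018
[[[-0.044,0.136,-0.118],np.float64(0.018)]]
```

Emit:
carry_out:
  increments:
    - [[0, 0, 0], 0]
    - [[0, 0, 0], 0]
    - [[0, 0, 0], 0]

```text
clock: 4.68
ee_pos: [0.5455, -0.2224, 0.0336]
tool_rot: [-1.538, 0.007, -1.394]
force: [0.5, -0.0, -0.3]
finger_gap: 0.0699
```

Emit:
carry_out:
  increments:
    - [[0, 0.13, -0.12], 0]
    - [[0, 0, 0], 0]

```text
clock: 4.85
ee_pos: [0.5412, -0.2235, 0.0286]
tool_rot: [-1.537, 0.006, -1.394]
force: [-0.3, 0.4, -1.4]
finger_gap: 0.0696
```

```bash
python3 plan.py 0.5403 -0.2205 0.027 -79.9 0.5; python3 -c "
from h import *
s=ctrl.read_state(); print(np.round(s['joints'],3),np.round(s['joint_velocities'],4))"
```

```text
pos [ 0.5412 -0.2235  0.0286] rot [-1.5369  0.006  -1.3935] D [-0.0009  0.003  -0.0016] turns 0.01
[[[-0.077,0.04,-0.011],np.float64(0.01)]]
[-0.279  0.454  0.749  1.88  -0.411  0.934  0.84 ] [-0.0077 -0.0077  0.0011 -0.0352  0.001   0.0146 -0.0121]
```

Emit:
carry_out:
  increments:
    - [[-0.05, 0.03, 0], 0]
    - [[0, 0, 0], 0]
    - [[0, 0, 0], 0]
    - [[0, 0, 0], 0]
  hand: 0.6
  force: 5

```text
clock: 5.18
ee_pos: [0.5405, -0.2212, 0.0273]
tool_rot: [-1.537, 0.006, -1.394]
force: [-0.2, -0.2, 1.0]
finger_gap: 0.0505
```

Emit:
carry_out:
  increments:
    - [[0, 0, 0], 0]
    - [[0, 0, 0], 0]
    - [[0, 0, 0], 0]
    - [[0, 0, 0], 0]
  hand: 1.0
  force: 5

```text
clock: 5.52
ee_pos: [0.5407, -0.2211, 0.0274]
tool_rot: [-1.537, 0.006, -1.393]
force: [-7.5, -1.2, 4.1]
finger_gap: 0.0247
```

Emit:
carry_out:
  increments:
    - [[0, 0, -0.02], 0]
    - [[0, 0, 0], 0]

```text
clock: 5.68
ee_pos: [0.5403, -0.2212, 0.0274]
tool_rot: [-1.536, 0.006, -1.393]
force: [0.1, -0.6, -0.2]
finger_gap: 0.0236
```

Emit:
carry_out:
  increments:
    - [[0, 0, 0], 0]
    - [[0, 0, 0], 0]
    - [[0, -0.1, 0], 0]
    - [[0, -0.2, 0], 0]
    - [[0, -0.3, 0], 0]
  force: 30

```text
clock: 6.1
ee_pos: [0.5371, -0.2207, 0.0502]
tool_rot: [-1.541, 0.008, -1.393]
force: [0.1, 0.2, -2.8]
finger_gap: 0.0234
```

Emit:
carry_out:
  increments:
    - [[0, -0.4, 0], 0]
    - [[0, -0.5, 0], 0]
    - [[0, -0.5, 0], 0]
    - [[0, -0.4, 0], 0]
    - [[0, 0, 0], 0]

```text
clock: 6.52
ee_pos: [0.5344, -0.223, 0.1311]
tool_rot: [-1.54, 0.007, -1.396]
force: [0.2, -0.6, -2.7]
finger_gap: 0.0234
```

```bash
python3 - <<'E'
from h import *
b,_=save("side","side3"); cv2.imwrite("pics/c3.png",cv2.resize(b[120:280,250:410,::-1],(600,600)))
s=ctrl.read_state(); print(s["finger_gap"],s["ee_pos"],s["tool_rot"],s["force"],s["ft_torque"])
E
```

```text
0.022969175710875353 [ 0.53410282 -0.22271     0.12966911] [-1.54080413  0.00745445 -1.39539032] [ 0.03404972 -0.69254796 -2.24694704] [-0.15592273  0.03807189 -0.00902076]
```

View pics/c3.png

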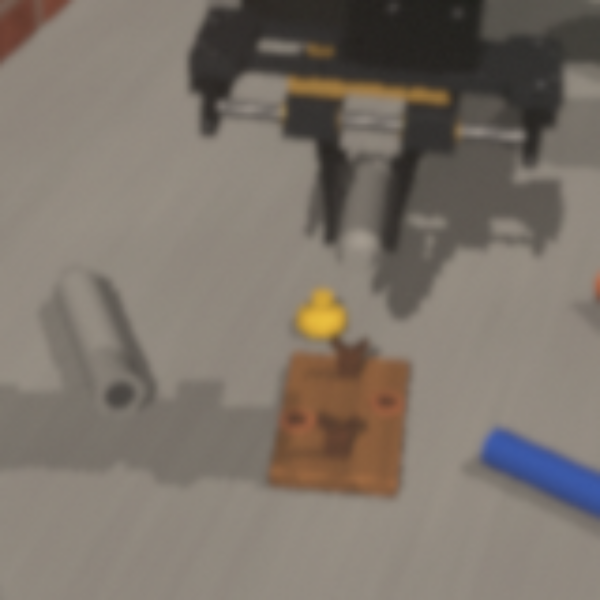

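```bash
cat > held.py <<'E'
from fit import *
import sys
def held(name):
    im,d,P=cloud("side",name); hsv=cv2.cvtColor(im.astype(np.uint8),cv2.COLOR_RGB2HSV)
    s=ctrl.read_state(); p=np.array(s["ee_pos"]); M=R.from_euler('xyz',s["tool_rot"]).as_matrix()
    L=(P-p)@M
    m=(np.abs(L[...,1]+.019)<.03)&(np.abs(L[...,2]+.002)<.014)&(L[...,0]<.0)&(L[...,0]>-.08)
    q=L[m]; v=im[m].max(1)
    k=q[:,0]<-.012; q=q[k]; print(len(q),"x min",np.percentile(q[:,0],[0,1,3,10]))
    body=q[q[:,0]>-.042]
    for a in np.arange(-.062,-.012,.005):
        w=q[(q[:,0]>=a)&(q[:,0]<a+.005)]
        if len(w): print(round(a,3),len(w),"z",np.round([w[:,2].min(),w[:,2].max()],4),"y(top)",np.round(np.percentile(w[:,1],[2,50]),4))
held(sys.argv[1])
E
python3 held.py side3; python3 plan.py 0.535 0.06 0.13 -90.9
```

```text
195 x min [-0.05665461 -0.05634864 -0.05604227 -0.05525336]
-0.057 58 z [-0.0099  0.006 ] y(top) [-0.0292 -0.0221]
-0.052 30 z [-0.0135  0.0083] y(top) [-0.0317 -0.028 ]
-0.047 25 z [-0.0133  0.0089] y(top) [-0.0327 -0.0289]
-0.042 17 z [-0.0128  0.0093] y(top) [-0.0338 -0.0312]
-0.037 12 z [-0.0122  0.0098] y(top) [-0.0336 -0.0302]
-0.032 13 z [-0.012   0.0103] y(top) [-0.033  -0.0312]
-0.027 16 z [-0.0117  0.0087] y(top) [-0.0332 -0.0313]
-0.022 15 z [-0.011   0.0092] y(top) [-0.0332 -0.0316]
-0.017 9 z [-0.0148  0.0096] y(top) [-0.0458 -0.0294]
pos [ 0.5341 -0.2227  0.1297] rot [-1.5408  0.0075 -1.3954] D [0.0009 0.2827 0.0003] turns 1.825
[[[-0.869,0.01,0.157],np.float64(0.228)],[[-0.873,0.01,0.136],np.float64(0.228)],[[-0.876,0.01,0.115],np.float64(0.228)],[[-0.878,0.01,0.094],np.float64(0.228)],[[-0.88,0.01,0.073],np.float64(0.228)]]
[[[-0.882,0.01,0.052],np.float64(0.228)],[[-0.883,0.01,0.031],np.float64(0.228)],[[-0.883,0.01,0.01],np.float64(0.228)]]
```

Emit:
carry_out:
  increments:
    - [[-0.87, 0, 0.16], 0.23]
    - [[-0.87, 0, 0.14], 0.23]
    - [[-0.87, 0, 0.12], 0.23]
    - [[-0.87, 0, 0.1], 0.23]
    - [[-0.87, 0, 0.08], 0.23]

```text
clock: 6.98
ee_pos: [0.533, -0.0522, 0.1294]
tool_rot: [-1.543, 0.006, -1.538]
force: [2.0, -0.1, -3.2]
finger_gap: 0.0234
```

Emit:
carry_out:
  increments:
    - [[-0.87, 0, 0.05], 0.23]
    - [[-0.7, 0, 0.03], 0.23]
    - [[-0.4, 0, 0.01], 0.23]
    - [[0, 0, 0], 0]
    - [[0, 0, 0], 0]

```text
clock: 7.4
ee_pos: [0.5312, 0.0411, 0.1256]
tool_rot: [-1.55, 0.01, -1.602]
force: [-0.9, 0.3, -2.5]
finger_gap: 0.0232
```

```bash
python3 plan.py 0.538 0.0865 0.09 -90.9
```

```text
pos [0.5312 0.0411 0.1256] rot [-1.5505  0.0103 -1.6024] D [ 0.0068  0.0454 -0.0356] turns -0.152
[[[-0.566,0.453,0.057],np.float64(-0.076)],[[-0.565,0.453,0.062],np.float64(-0.076)]]
```

Emit:
carry_out:
  increments:
    - [[-0.4, 0.2, 0.06], -0.05]
    - [[-0.4, 0.2, 0.06], -0.05]
    - [[-0.3, 0.2, 0.05], -0.05]
    - [[0, 0, 0], 0]
    - [[0, 0, 0], 0]

```text
clock: 7.82
ee_pos: [0.5394, 0.0856, 0.0979]
tool_rot: [-1.553, 0.008, -1.588]
force: [-0.8, -0.5, -1.6]
finger_gap: 0.0231
```

```bash
python3 plan.py 0.538 0.0865 0.08 -90.9; python3 - <<'E'
from h import *
b,_=save("side","side4"); cv2.imwrite("pics/c4.png",cv2.resize(b[230:430,180:380,::-1],(600,600)))
a,_=save("top","top4"); cv2.imwrite("pics/c4t.png",cv2.resize(a[150:310,110:330,::-1],(770,560)))
E
python3 held.py side4
```

```text
pos [0.5394 0.0856 0.0979] rot [-1.553   0.008  -1.5879] D [-0.0014  0.0009 -0.0179] turns -0.013
[[[-0.018,0.447,-0.043],np.float64(-0.013)]]
436 x min [-0.07967316 -0.07943232 -0.05666459 -0.05532402]
-0.062 1 z [-0.0019 -0.0019] y(top) [-0.014 -0.014]
-0.057 88 z [-0.011   0.0064] y(top) [-0.0278 -0.0205]
-0.052 59 z [-0.0127  0.0076] y(top) [-0.0294 -0.026 ]
-0.047 55 z [-0.0139  0.0095] y(top) [-0.0312 -0.028 ]
-0.042 36 z [-0.014   0.0079] y(top) [-0.0311 -0.0281]
-0.037 38 z [-0.0138  0.0082] y(top) [-0.0313 -0.0288]
-0.032 34 z [-0.0138  0.0069] y(top) [-0.0315 -0.0277]
-0.027 45 z [-0.014   0.0096] y(top) [-0.0314 -0.0283]
-0.022 34 z [-0.0141  0.0068] y(top) [-0.0307 -0.0287]
-0.017 35 z [-0.0133  0.0095] y(top) [-0.031  -0.0287]
```

View pics/c4.png

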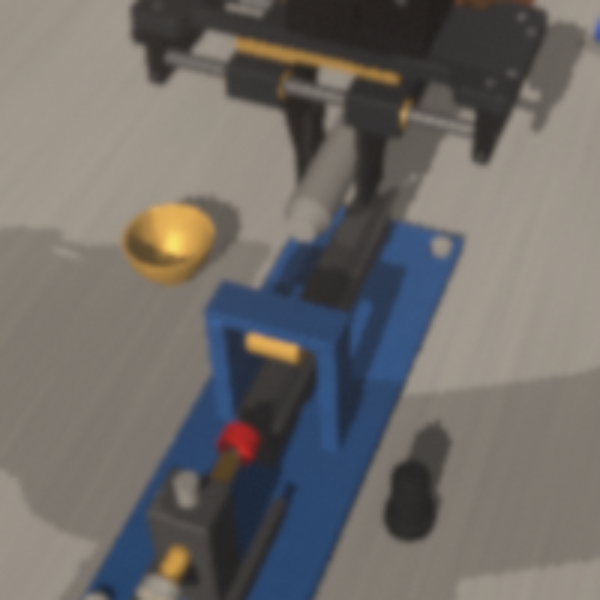

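View pics/c4t.png

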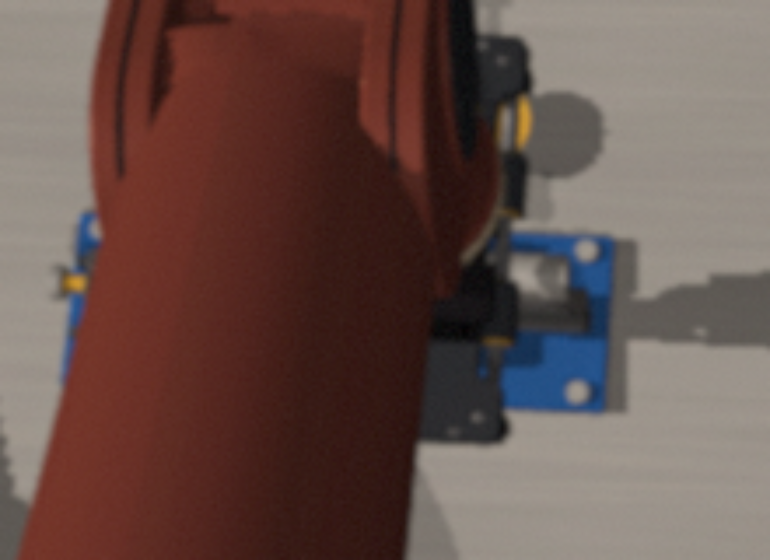

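Emit:
carry_out:
  increments:
    - [[0, 0.25, -0.04], 0]
    - [[0, 0.25, -0.02], 0]
    - [[0, 0.25, 0], 0]
    - [[0, 0.2, 0], 0]
    - [[0, 0, 0], 0]

```text
clock: 8.33
ee_pos: [0.5378, 0.0831, 0.0571]
tool_rot: [-1.551, 0.009, -1.592]
force: [-0.8, 0.2, -2.5]
finger_gap: 0.0232
```

```bash
python3 plan.py 0.5383 0.0865 0.04 -90.9
```

```text
pos [0.5378 0.0831 0.0571] rot [-1.5513  0.0089 -1.5921] D [ 0.0005  0.0034 -0.0171] turns -0.053
[[[-0.082,0.43,0.002],np.float64(-0.053)]]
```

Emit:
carry_out:
  increments:
    - [[-0.04, 0.15, 0.01], -0.02]
    - [[-0.04, 0.12, 0.01], -0.02]
    - [[0, 0.08, 0], 0]
    - [[0, 0, 0], 0]

```text
clock: 8.67
ee_pos: [0.5392, 0.0853, 0.0463]
tool_rot: [-1.555, 0.011, -1.589]
force: [-8.0, -0.8, 5.2]
finger_gap: 0.0232
```

Emit:
carry_out:
  increments:
    - [[0, 0.03, 0], 0]
    - [[0, 0.03, 0], 0]
    - [[0, 0, 0], 0]

```text
clock: 8.92
ee_pos: [0.5389, 0.0854, 0.0465]
tool_rot: [-1.557, 0.013, -1.59]
force: [-3.4, -1.2, 1.0]
finger_gap: 0.0234
```

Emit:
carry_out:
  increments:
    - [[0, -0.2, 0], 0]
    - [[0, -0.5, 0], 0]
    - [[0, -0.6, 0], 0]
    - [[0, -0.5, 0], 0]
    - [[0, -0.2, 0], 0]

```text
clock: 9.33
ee_pos: [0.5369, 0.0841, 0.1284]
tool_rot: [-1.56, 0.011, -1.59]
force: [0.5, -0.2, -2.4]
finger_gap: 0.0233
```

```bash
python3 plan.py 0.5403 -0.2212 0.12 -79.8
```

```text
pos [0.5369 0.0841 0.1284] rot [-1.56    0.011  -1.5895] D [ 0.0034 -0.3053 -0.0084] turns -1.879
[[[0.848,0.014,0.025],np.float64(-0.209)],[[0.848,0.014,0.007],np.float64(-0.209)],[[0.848,0.014,-0.012],np.float64(-0.209)],[[0.848,0.014,-0.03],np.float64(-0.209)],[[0.847,0.014,-0.049],np.float64(-0.209)]]
[[[0.846,0.014,-0.067],np.float64(-0.209)],[[0.844,0.014,-0.086],np.float64(-0.209)],[[0.842,0.014,-0.104],np.float64(-0.209)],[[0.839,0.014,-0.123],np.float64(-0.209)]]
```

Emit:
carry_out:
  increments:
    - [[0.85, 0.01, 0.02], -0.21]
    - [[0.85, 0.01, 0], -0.21]
    - [[0.85, 0.01, -0.01], -0.21]
    - [[0.85, 0.01, -0.03], -0.21]
    - [[0.85, 0.01, -0.05], -0.21]

```text
clock: 9.75
ee_pos: [0.5433, -0.0794, 0.127]
tool_rot: [-1.55, 0.015, -1.456]
force: [0.9, -1.0, -2.2]
finger_gap: 0.0234
```

Emit:
carry_out:
  increments:
    - [[0.85, 0.01, -0.07], -0.21]
    - [[0.8, 0.01, -0.09], -0.21]
    - [[0.6, 0.01, -0.1], -0.21]
    - [[0.3, 0, 0], -0.2]
    - [[0, 0, 0], 0]

```text
clock: 10.17
ee_pos: [0.5457, -0.1954, 0.1234]
tool_rot: [-1.547, 0.009, -1.371]
force: [-0.1, 0.4, -1.9]
finger_gap: 0.0234
```

```bash
python3 plan.py 0.5401 -0.2212 0.045 -79.8 0.4
```

```text
pos [ 0.5457 -0.1954  0.1234] rot [-1.5473  0.0088 -1.3715] D [-0.0056 -0.0258 -0.0784] turns 0.203
[[[0.104,0.325,-0.052],np.float64(0.034)],[[0.104,0.325,-0.052],np.float64(0.034)],[[0.104,0.325,-0.051],np.float64(0.034)],[[0.104,0.325,-0.051],np.float64(0.034)],[[0.104,0.325,-0.051],np.float64(0.034)]]
[[[0.104,0.325,-0.05],np.float64(0.034)]]
```

Emit:
carry_out:
  increments:
    - [[0.15, 0.3, -0.07], 0.04]
    - [[0.15, 0.3, -0.07], 0.04]
    - [[0.15, 0.3, -0.07], 0.04]
    - [[0.15, 0.3, -0.07], 0.04]
    - [[0, 0, 0], 0]

```text
clock: 10.58
ee_pos: [0.5397, -0.2192, 0.0683]
tool_rot: [-1.549, 0.011, -1.389]
force: [-1.7, 0.1, -3.2]
finger_gap: 0.0234
```

```bash
python3 plan.py 0.5401 -0.2212 0.045 -79.8 0.4
```

```text
pos [ 0.5397 -0.2192  0.0683] rot [-1.5485  0.0111 -1.3886] D [ 0.0004 -0.002  -0.0233] turns 0.04
[[[0.028,0.29,-0.006],np.float64(0.02)],[[0.028,0.29,-0.006],np.float64(0.02)]]
```

Emit:
carry_out:
  increments:
    - [[0.03, 0.25, -0.02], 0.02]
    - [[0.02, 0.25, -0.02], 0.02]
    - [[0, 0, 0], 0]

```text
clock: 10.83
ee_pos: [0.5383, -0.2199, 0.0448]
tool_rot: [-1.551, 0.012, -1.392]
force: [-0.3, 0.4, -2.1]
finger_gap: 0.0231
```

```bash
python3 plan.py 0.5401 -0.2212 0.029 -79.8 0.4
```

```text
pos [ 0.5383 -0.2199  0.0448] rot [-1.5505  0.0125 -1.3923] D [ 0.0018 -0.0013 -0.0158] turns 0.005
[[[0.045,0.394,0.031],np.float64(0.005)]]
```

Emit:
carry_out:
  increments:
    - [[0.02, 0.1, 0.04], 0]
    - [[0.02, 0.1, 0.0], 0]
    - [[0, 0.1, 0], 0]
    - [[0, 0, 0], 0]

```text
clock: 11.17
ee_pos: [0.5414, -0.22, 0.0316]
tool_rot: [-1.55, 0.013, -1.391]
force: [-0.6, 0.5, -3.1]
finger_gap: 0.0232
```

Emit:
carry_out:
  increments:
    - [[0, 0.05, 0.0], 0]
    - [[0, 0, 0], 0]

```text
clock: 11.33
ee_pos: [0.5418, -0.2199, 0.0296]
tool_rot: [-1.549, 0.012, -1.39]
force: [-0.8, 0.1, -2.2]
finger_gap: 0.0236
```

Emit:
carry_out:
  increments:
    - [[0, 0.02, -0.05], 0]
    - [[0, 0, 0], 0]

```text
clock: 11.5
ee_pos: [0.54, -0.2204, 0.0292]
tool_rot: [-1.549, 0.012, -1.39]
force: [-0.7, -0.2, -3.0]
finger_gap: 0.0235
```

Emit:
carry_out:
  increments:
    - [[0, 0.03, 0], 0]
    - [[0, 0, 0], 0]

```text
clock: 11.67
ee_pos: [0.5402, -0.2205, 0.0282]
tool_rot: [-1.548, 0.012, -1.39]
force: [-0.5, -0.2, -3.1]
finger_gap: 0.0232
```

Emit:
carry_out:
  increments:
    - [[0, 0.03, 0], 0]
    - [[0, 0, 0], 0]

```text
clock: 11.83
ee_pos: [0.5402, -0.2206, 0.0276]
tool_rot: [-1.548, 0.012, -1.39]
force: [-0.5, -0.1, -1.7]
finger_gap: 0.023
```

Emit:
carry_out:
  increments:
    - [[0, 0.02, 0], 0]
    - [[0, 0, 0], 0]

```text
clock: 12.0
ee_pos: [0.5401, -0.2207, 0.0275]
tool_rot: [-1.548, 0.013, -1.391]
force: [-0.6, -0.5, -1.9]
finger_gap: 0.0233
```

Emit:
carry_out:
  increments:
    - [[0, 0.03, 0], 0]
    - [[0, 0, 0], 0]

```text
clock: 12.17
ee_pos: [0.5401, -0.2208, 0.0274]
tool_rot: [-1.547, 0.014, -1.391]
force: [-0.7, 0.6, -0.7]
finger_gap: 0.0232
```

Emit:
carry_out:
  increments:
    - [[0, 0.03, 0], 0]
    - [[0, 0, 0], 0]

```text
clock: 12.33
ee_pos: [0.5401, -0.2208, 0.0274]
tool_rot: [-1.547, 0.015, -1.391]
force: [-2.5, 0.8, -1.3]
finger_gap: 0.0228
```

Emit:
carry_out:
  increments:
    - [[0, 0, 0], 0]
    - [[0, 0, 0], 0]
    - [[0, 0, 0], 0]
    - [[0, 0, 0], 0]
  hand: 0.55
  force: 5

```text
clock: 12.67
ee_pos: [0.5413, -0.2212, 0.0276]
tool_rot: [-1.544, 0.014, -1.391]
force: [-0.2, 0.5, -0.1]
finger_gap: 0.0373
```

Emit:
carry_out:
  increments:
    - [[0, -0.1, 0], 0]
    - [[0, -0.1, 0.02], 0]
    - [[0, -0.1, 0.02], 0]
    - [[0, 0, 0], 0]
    - [[0, 0, 0], 0]

```text
clock: 13.08
ee_pos: [0.5433, -0.2212, 0.0411]
tool_rot: [-1.544, 0.013, -1.391]
force: [0.7, 0.8, -0.2]
finger_gap: 0.0392
```

```bash
python3 plan.py 0.5399 -0.2212 0.0395 -79.8 0.4;  python3 - <<'E'
from h import *
b,_=save("side","side5"); cv2.imwrite("pics/c5.png",cv2.resize(b[140:280,270:410,::-1],(600,600)))
E
```

```text
pos [ 0.5433 -0.2212  0.0411] rot [-1.5438  0.0129 -1.391 ] D [-0.0034  0.     -0.0016] turns 0.017
[[[-0.015,0.038,-0.085],np.float64(0.017)]]
```

View pics/c5.png

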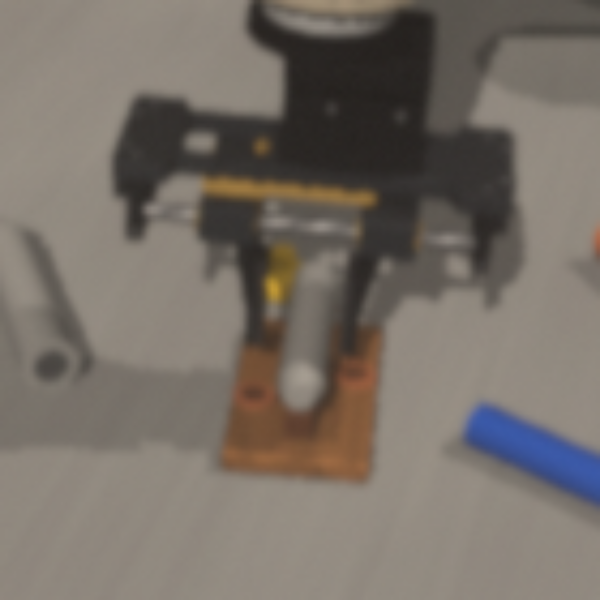

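Emit:
carry_out:
  increments:
    - [[0, 0.05, -0.08], 0]
    - [[0, 0, 0], 0]
    - [[0, 0, 0], 0]

```text
clock: 13.38
ee_pos: [0.5399, -0.2218, 0.0387]
tool_rot: [-1.544, 0.013, -1.391]
force: [0.9, -1.1, -0.6]
finger_gap: 0.0391
```

Emit:
carry_out:
  increments:
    - [[0, 0, 0], 0]
    - [[0, 0, 0], 0]
    - [[0, 0, 0], 0]
  hand: 1.0

```text
clock: 13.63
ee_pos: [0.5394, -0.2218, 0.0383]
tool_rot: [-1.544, 0.013, -1.391]
force: [0.0, 0.5, -0.8]
finger_gap: 0.0265
```

Emit:
carry_out:
  increments:
    - [[0, 0.01, 0], 0]
    - [[0, 0, 0], 0]
    - [[0, 0, 0], 0]

```text
clock: 13.88
ee_pos: [0.5399, -0.2217, 0.0382]
tool_rot: [-1.544, 0.013, -1.391]
force: [-0.5, -0.3, -0.1]
finger_gap: 0.0239
```

Emit:
carry_out:
  increments:
    - [[0, 0, 0], 0]
    - [[0, 0, 0], 0]
    - [[0, 0, 0], 0]
  force: 25

```text
clock: 14.13
ee_pos: [0.5399, -0.2217, 0.0383]
tool_rot: [-1.544, 0.013, -1.391]
force: [-0.5, -0.0, 0.8]
finger_gap: 0.0234
```

Emit:
carry_out:
  increments:
    - [[0, 0, 0], 0]
    - [[0, 0, 0], 0]
    - [[0, -0.06, 0.01], 0]
    - [[0, 0, 0], 0]
  hand: 0.66
  force: 5

```text
clock: 14.47
ee_pos: [0.5399, -0.2217, 0.0405]
tool_rot: [-1.544, 0.013, -1.391]
force: [0.7, -0.8, 1.3]
finger_gap: 0.0291
```

Emit:
carry_out:
  increments:
    - [[0, 0, 0], 0]
    - [[0, 0, 0], 0]
    - [[0, 0, 0], 0]
    - [[0, 0, 0], 0]
  hand: 1.0

```text
clock: 14.8
ee_pos: [0.5399, -0.2217, 0.0406]
tool_rot: [-1.544, 0.013, -1.391]
force: [-0.3, -0.1, -0.1]
finger_gap: 0.0236
```

Emit:
carry_out:
  increments:
    - [[0, 0, 0], 0]
    - [[0, 0, 0], 0]
    - [[0, -0.05, 0], 0]
    - [[0, -0.1, 0], 0]
    - [[0, -0.2, 0], 0]
  force: 25

```text
clock: 15.22
ee_pos: [0.5379, -0.2213, 0.0533]
tool_rot: [-1.548, 0.015, -1.391]
force: [-1.2, -0.9, -3.3]
finger_gap: 0.0229
```

Emit:
carry_out:
  increments:
    - [[0, -0.3, 0], 0]
    - [[0, -0.5, 0.02], 0]
    - [[0, -0.5, 0.02], 0]
    - [[0, -0.3, 0], 0]
    - [[0, 0, 0], 0]

```text
clock: 15.63
ee_pos: [0.5377, -0.223, 0.1244]
tool_rot: [-1.548, 0.014, -1.392]
force: [-0.2, 0.4, -2.6]
finger_gap: 0.0233
```

```bash
python3 plan.py 0.534 0.06 0.135 -90.9;  python3 - <<'E'
from h import *
b,_=save("side","side6"); cv2.imwrite("pics/c6.png",cv2.resize(b[120:280,250:410,::-1],(600,600)))
E
python3 held.py side6 | head -3
```

```text
pos [ 0.5377 -0.223   0.1244] rot [-1.5479  0.0141 -1.3924] D [-0.0037  0.283   0.0106] turns 1.854
[[[-0.873,-0.018,0.146],np.float64(0.232)],[[-0.876,-0.018,0.125],np.float64(0.232)],[[-0.879,-0.018,0.103],np.float64(0.232)],[[-0.881,-0.018,0.082],np.float64(0.232)],[[-0.883,-0.018,0.061],np.float64(0.232)]]
[[[-0.884,-0.018,0.039],np.float64(0.232)],[[-0.885,-0.018,0.018],np.float64(0.232)],[[-0.885,-0.018,-0.004],np.float64(0.232)]]
195 x min [-0.05976718 -0.05769809 -0.05716064 -0.05609992]
-0.062 9 z [-0.0089  0.005 ] y(top) [-0.0126 -0.0087]
-0.057 49 z [-0.0106  0.0075] y(top) [-0.0154 -0.0086]
```

View pics/c6.png

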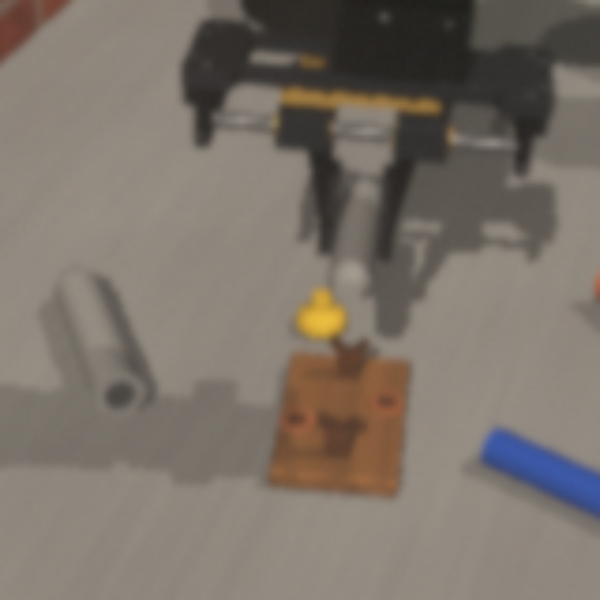

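Emit:
carry_out:
  increments:
    - [[-0.87, 0, 0.15], 0.23]
    - [[-0.87, 0, 0.13], 0.23]
    - [[-0.87, 0, 0.11], 0.23]
    - [[-0.87, 0, 0.1], 0.23]
    - [[-0.87, 0, 0.08], 0.23]

```text
clock: 16.1
ee_pos: [0.5349, -0.0525, 0.1238]
tool_rot: [-1.552, 0.012, -1.534]
force: [0.6, -0.3, -2.4]
finger_gap: 0.0232
```

Emit:
carry_out:
  increments:
    - [[-0.87, 0, 0.06], 0.23]
    - [[-0.75, 0, 0.04], 0.23]
    - [[-0.6, 0, 0.02], 0.23]
    - [[-0.3, 0, 0], 0]
    - [[0, 0, 0], 0]

```text
clock: 16.52
ee_pos: [0.5345, 0.0638, 0.1208]
tool_rot: [-1.559, 0.016, -1.6]
force: [-0.3, -0.0, -3.6]
finger_gap: 0.0233
```

```bash
python3 plan.py 0.5383 0.0855 0.08 -90.9 0.4
```

```text
pos [0.5345 0.0638 0.1208] rot [-1.5586  0.0158 -1.6002] D [ 0.0038  0.0217 -0.0408] turns -0.131
[[[-0.177,0.343,0.022],np.float64(-0.044)],[[-0.176,0.343,0.023],np.float64(-0.044)],[[-0.176,0.343,0.023],np.float64(-0.044)]]
```

Emit:
carry_out:
  increments:
    - [[-0.18, 0.25, 0.02], -0.04]
    - [[-0.18, 0.25, 0.02], -0.04]
    - [[-0.18, 0.25, 0.02], -0.04]
    - [[-0.05, 0.1, 0], 0]
    - [[0, 0, 0], 0]

```text
clock: 16.93
ee_pos: [0.5366, 0.0868, 0.081]
tool_rot: [-1.562, 0.013, -1.588]
force: [-0.3, 0.2, -1.8]
finger_gap: 0.0233
```

```bash
python3 plan.py 0.5383 0.0855 0.057 -90.9 0.4
```

```text
pos [0.5366 0.0868 0.081 ] rot [-1.5615  0.0134 -1.5882] D [ 0.0017 -0.0013 -0.024 ] turns -0.016
[[[0.021,0.299,0.018],np.float64(-0.008)],[[0.021,0.299,0.018],np.float64(-0.008)]]
```

Emit:
carry_out:
  increments:
    - [[0.02, 0.2, 0.02], 0]
    - [[0.02, 0.2, 0.01], 0]
    - [[0, 0.12, 0], 0]
    - [[0, 0, 0], 0]

```text
clock: 17.27
ee_pos: [0.538, 0.0826, 0.0573]
tool_rot: [-1.562, 0.012, -1.591]
force: [-0.7, -0.8, -3.1]
finger_gap: 0.0233
```

```bash
python3 plan.py 0.538 0.0855 0.0506 -90.9 0.4; python3 - <<'E'
from h import *
b,_=save("side","side7"); cv2.imwrite("pics/c7.png",cv2.resize(b[240:400,200:360,::-1],(600,600)))
E
```

```text
pos [0.538  0.0826 0.0573] rot [-1.5624  0.0118 -1.5915] D [-0.      0.0029 -0.0067] turns -0.047
[[[-0.069,0.169,-0.004],np.float64(-0.047)]]
```

View pics/c7.png

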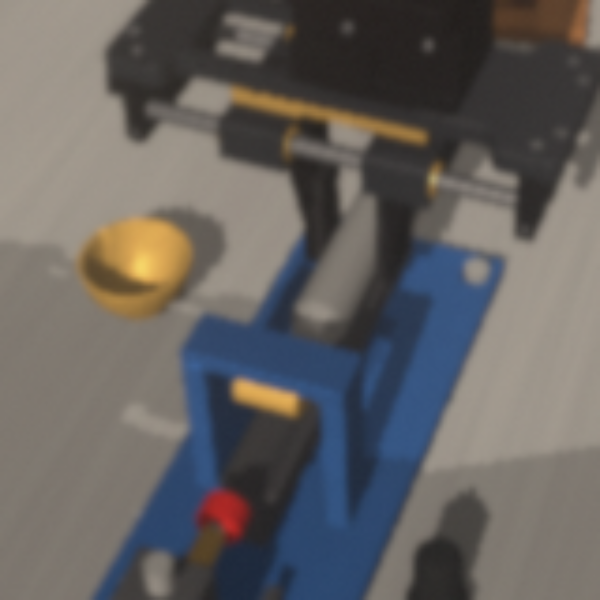

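Emit:
carry_out:
  increments:
    - [[-0.04, 0.06, 0], -0.03]
    - [[-0.03, 0.05, 0], -0.02]
    - [[0, 0, 0], 0]

```text
clock: 17.57
ee_pos: [0.5389, 0.0852, 0.0537]
tool_rot: [-1.561, 0.012, -1.587]
force: [0.3, -1.1, -1.7]
finger_gap: 0.0231
```

Emit:
carry_out:
  increments:
    - [[0, 0.03, 0], 0]
    - [[0, 0, 0], 0]

```text
clock: 17.73
ee_pos: [0.5392, 0.0856, 0.0528]
tool_rot: [-1.56, 0.013, -1.586]
force: [-0.6, -0.3, -2.0]
finger_gap: 0.0237
```

Emit:
carry_out:
  increments:
    - [[0, 0.03, -0.01], 0]
    - [[0, 0, 0], 0]

```text
clock: 17.9
ee_pos: [0.539, 0.0857, 0.0519]
tool_rot: [-1.56, 0.013, -1.586]
force: [-0.8, -1.3, -1.3]
finger_gap: 0.0234
```

Emit:
carry_out:
  increments:
    - [[0, 0.03, 0], 0]
    - [[0, 0, 0], 0]

```text
clock: 18.07
ee_pos: [0.5391, 0.0858, 0.0519]
tool_rot: [-1.56, 0.014, -1.586]
force: [-0.1, -0.6, -3.2]
finger_gap: 0.0235
```

Emit:
carry_out:
  increments:
    - [[0, 0.04, 0], 0]
    - [[0, 0, 0], 0]

```text
clock: 18.23
ee_pos: [0.5391, 0.0859, 0.0516]
tool_rot: [-1.561, 0.015, -1.587]
force: [0.6, 0.2, -1.9]
finger_gap: 0.0234
```

Emit:
carry_out:
  increments:
    - [[0, 0.04, 0], 0]
    - [[0, 0, 0], 0]

```text
clock: 18.4
ee_pos: [0.539, 0.086, 0.0513]
tool_rot: [-1.561, 0.017, -1.587]
force: [0.6, 0.5, -2.6]
finger_gap: 0.0234
```

Emit:
carry_out:
  increments:
    - [[0, 0, 0], 0]
    - [[0, 0, 0], 0]
  force: 4

```text
clock: 18.57
ee_pos: [0.5391, 0.086, 0.0513]
tool_rot: [-1.561, 0.017, -1.587]
force: [-2.0, -1.1, 1.1]
finger_gap: 0.024
```

Emit:
carry_out:
  increments:
    - [[0, 0, 0], 0]
    - [[0, 0, 0], 0]
    - [[0, 0, 0], 0]
    - [[0, 0, 0], 0]
  hand: 0.6

```text
clock: 18.9
ee_pos: [0.5399, 0.0862, 0.0512]
tool_rot: [-1.559, 0.017, -1.587]
force: [-1.0, 0.3, 0.5]
finger_gap: 0.0338
```

```bash
python3 - <<'E'
from h import *
b,_=save("side","side8"); cv2.imwrite("pics/c8.png",cv2.resize(b[240:400,200:360,::-1],(600,600)))
E
```

```text
(no output)
```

View pics/c8.png

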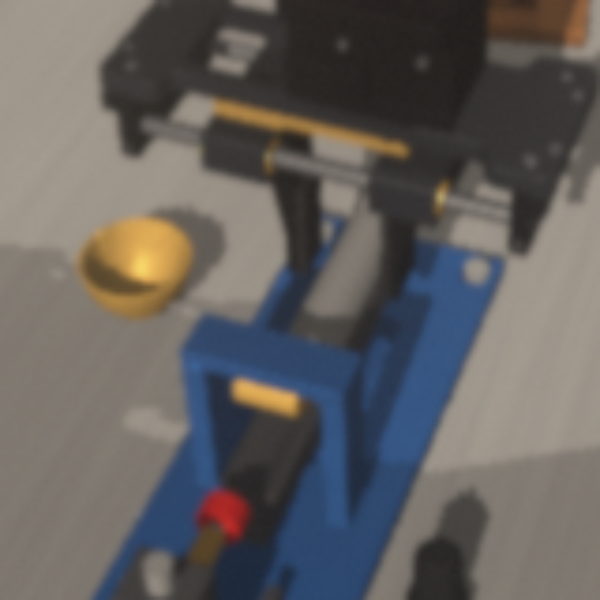

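Emit:
carry_out:
  increments:
    - [[0, -0.15, 0.01], 0]
    - [[0, -0.3, 0.01], 0]
    - [[0, -0.5, 0.02], 0]
    - [[0, -0.5, 0.02], 0]
    - [[0.3, -0.2, 0], 0]

```text
clock: 19.37
ee_pos: [0.5405, 0.0741, 0.1204]
tool_rot: [-1.562, 0.015, -1.584]
force: [0.6, 0.7, 0.8]
finger_gap: 0.0347
```

Emit:
carry_out:
  increments:
    - [[0.7, 0, 0], 0]
    - [[0.7, 0, 0], 0]
    - [[0.5, 0, 0], 0]
    - [[0, 0, 0], 0]
    - [[0, 0, 0], 0]
  hand: 1.0
  force: 20

```text
clock: 19.78
ee_pos: [0.5415, -0.0101, 0.1255]
tool_rot: [-1.553, 0.017, -1.586]
force: [1.0, -0.2, 0.5]
finger_gap: 0.0091
```

```bash
python3 plan.py 0.538 -0.005 0.052 -90.9 0.4; cat pin.py | head -3; python3 - <<'E'
from pin import *
b,_=save("side","side9"); cv2.imwrite("pics/c9.png",cv2.resize(b[230:430,180:380,::-1],(600,600)))
b,_=save("top","top9"); cv2.imwrite("pics/c9t.png",cv2.resize(b[170:290,110:310,::-1],(800,480)))
for n in("top","side"):
    try: pinfit(n,n+"9",.055,(.50,.58,.02,.16))
    except Exception as e: print(e)
    fitjig(n,n+"9")
E
```

```text
pos [ 0.5415 -0.0101  0.1255] rot [-1.553   0.0175 -1.5856] D [-0.0035  0.0051 -0.0735] turns 0.009
[[[-0.019,0.367,-0.025],np.float64(0.002)],[[-0.019,0.367,-0.025],np.float64(0.002)],[[-0.019,0.367,-0.025],np.float64(0.002)],[[-0.019,0.367,-0.025],np.float64(0.002)],[[-0.019,0.367,-0.025],np.float64(0.002)]]
from fit import *
def pinfit(n,name,zc,box,show=True):
    im,d,P=cloud(n,name); hsv=cv2.cvtColor(im.astype(np.uint8),cv2.COLOR_RGB2HSV)
attempt to get argmax of an empty sequence
top plate n 2143 z med 0.010503499294238994
minrect mm ((540.271240234375, 229.7284393310547), (168.37364196777344, 97.65848541259766), 88.89458465576172)
beam 475 [0.53804465 0.17350663 0.09335411] ((538.873779296875, 174.28013610839844), (23.309598922729492, 66.1445083618164), 89.83452606201172)
red 4664 [ 0.42000932 -0.02998772  0.00573787] [0.57911283 0.24623194 0.61071941] [0.48255975 0.00265707 0.57199088]
side 731 axisang 88.91616618725747 z 0.05627101967690687 c [0.5362189  0.08590035] len -0.05922606647971159 0.049589811111671815 -0.05854417076183128 0.04820867804976444 res 0.0006998344659811268
side plate n 4891 z med 0.010888352121296574
minrect mm ((536.294921875, 169.31809997558594), (298.8755187988281, 97.96326446533203), 89.00028991699219)
beam 606 [0.53458447 0.17851654 0.09377158] ((536.0405883789062, 175.50535583496094), (23.32832145690918, 65.65550994873047), 89.2790298461914)
red 104 [0.52942567 0.18439734 0.00985365] [0.55821339 0.23263734 0.0651074 ] [0.53553957 0.22721882 0.06225559]
```

View pics/c9.png

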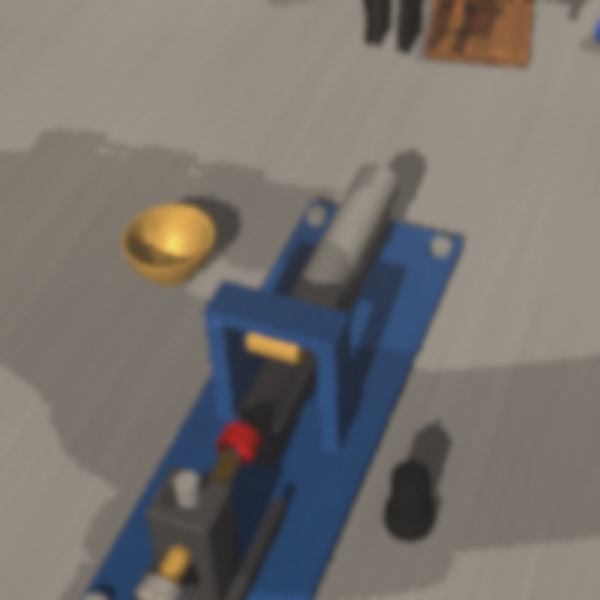

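View pics/c9t.png

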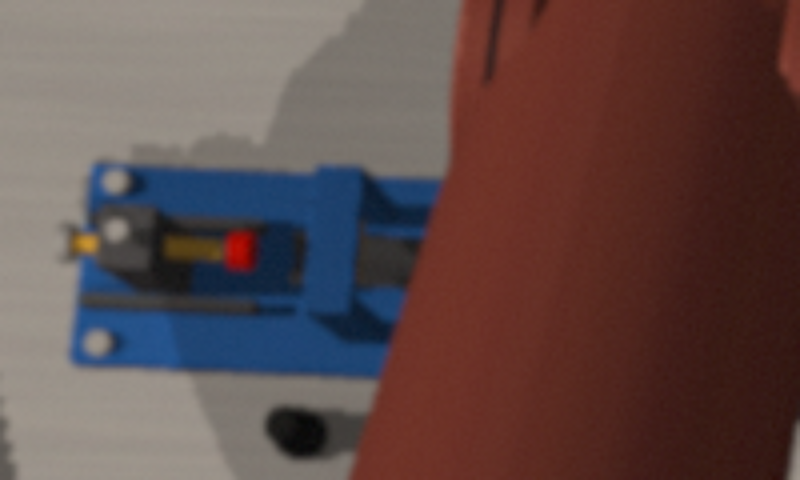

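Emit:
carry_out:
  increments:
    - [[-0.02, 0.4, -0.03], 0]
    - [[-0.02, 0.4, -0.03], 0]
    - [[-0.02, 0.4, -0.03], 0]
    - [[0, 0.3, -0.03], 0]
    - [[0, 0.2, 0], 0]

```text
clock: 20.3
ee_pos: [0.5399, -0.0001, 0.0567]
tool_rot: [-1.549, 0.02, -1.577]
force: [-0.4, -1.0, 0.6]
finger_gap: 0.0006
```

```bash
python3 plan.py 0.5376 0.01 0.051 -90.9 0.4; python3 - <<'E'
from fit import *
for n in("top","side"):
    im,d,P=cloud(n,n+"9"); hsv=cv2.cvtColor(im.astype(np.uint8),cv2.COLOR_RGB2HSV)
    m=((hsv[...,0]<8)|(hsv[...,0]>172))&(hsv[...,1]>150)&(P[...,2]>.045)&(P[...,2]<.075)&(P[...,1]>.17)&(P[...,1]<.27)
    q=P[m]; print(n,len(q),np.percentile(q[:,1],[1,5,25,50,75,99]),np.median(q,0))
E
```

```text
pos [ 5.399e-01 -1.000e-04  5.670e-02] rot [-1.5491  0.0202 -1.5774] D [-0.0023  0.0101 -0.0057] turns 0.087
[[[-0.25,0.146,-0.063],np.float64(0.087)]]
top 65 [0.21892275 0.21918257 0.22002416 0.22328437 0.22625237 0.23031445] [0.53986598 0.22328437 0.06207186]
side 107 [0.22083511 0.22130807 0.22476397 0.22763888 0.23077758 0.23245914] [0.53549606 0.22763888 0.06239614]
```

Emit:
carry_out:
  increments:
    - [[-0.1, 0.07, -0.05], 0.05]
    - [[-0.1, 0.06, -0.02], 0.04]
    - [[0, 0, 0], 0]

```text
clock: 20.55
ee_pos: [0.5361, 0.0099, 0.0496]
tool_rot: [-1.552, 0.019, -1.586]
force: [0.5, -0.1, -0.0]
finger_gap: 0.0006
```

```bash
python3 plan.py 0.5376 0.02 0.0515 -90.9 0.4
```

```text
pos [0.5361 0.0099 0.0496] rot [-1.5524  0.0195 -1.5861] D [0.0015 0.0101 0.0019] turns 0.004
[[[-0.254,-0.043,0.035],np.float64(0.004)]]
```

Emit:
carry_out:
  increments:
    - [[-0.1, -0.03, 0.03], 0]
    - [[-0.1, -0.02, 0.01], 0]
    - [[0, 0, 0], 0]

```text
clock: 20.8
ee_pos: [0.5389, 0.0194, 0.0533]
tool_rot: [-1.551, 0.02, -1.585]
force: [0.7, -0.6, 0.3]
finger_gap: 0.0005
```

Emit:
carry_out:
  increments:
    - [[-0.05, 0, 0], 0]
    - [[-0.05, 0, 0], 0]
    - [[0, 0, 0], 0]

```text
clock: 21.05
ee_pos: [0.5397, 0.0237, 0.0545]
tool_rot: [-1.549, 0.02, -1.585]
force: [-0.0, 0.7, 0.3]
finger_gap: 0.0006
```

Emit:
carry_out:
  increments:
    - [[-0.05, 0.04, -0.04], 0]
    - [[-0.05, 0.03, -0.02], 0]
    - [[0, 0, 0], 0]

```text
clock: 21.3
ee_pos: [0.5383, 0.0266, 0.0523]
tool_rot: [-1.547, 0.019, -1.587]
force: [0.5, 0.7, -0.6]
finger_gap: 0.0005
```

Emit:
carry_out:
  increments:
    - [[-0.06, 0, 0], 0]
    - [[-0.06, 0, 0], 0]
    - [[-0.06, 0, 0], 0]

```text
clock: 21.55
ee_pos: [0.5384, 0.0335, 0.0523]
tool_rot: [-1.546, 0.019, -1.588]
force: [-0.4, -1.7, -0.6]
finger_gap: 0.0003
```

Emit:
carry_out:
  increments:
    - [[-0.06, 0, 0], 0]
    - [[-0.06, 0, 0], 0]
    - [[-0.06, 0, 0], 0]

```text
clock: 21.8
ee_pos: [0.5385, 0.0416, 0.0523]
tool_rot: [-1.547, 0.019, -1.588]
force: [0.9, -1.3, 0.6]
finger_gap: 0.0001
```

```bash
python3 - <<'E'
from pin import *
b,_=save("side","side10"); cv2.imwrite("pics/c10.png",cv2.resize(b[230:430,180:380,::-1],(600,600)))
pinfit("side","side10",.055,(.50,.58,.047,.18))
E
```

```text
side 657 axisang 88.97007507743605 z 0.05654249810183029 c [0.53639866 0.09490868] len -0.04865655715663602 0.04666354286430972 -0.046750905459293474 0.04601570970090892 res 0.0007828463412232977
```

View pics/c10.png

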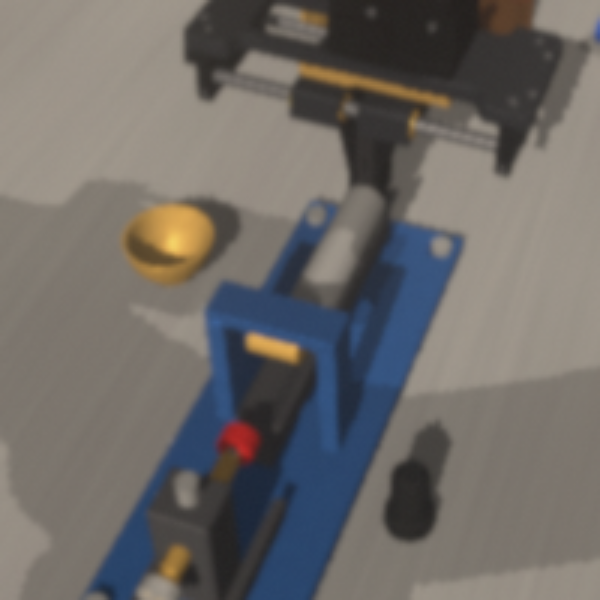

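Emit:
carry_out:
  increments:
    - [[-0.08, 0, 0], 0]
    - [[-0.08, 0, 0], 0]
    - [[-0.08, 0, 0], 0]
    - [[-0.08, 0, 0], 0]

```text
clock: 22.18
ee_pos: [0.5386, 0.056, 0.0525]
tool_rot: [-1.547, 0.019, -1.588]
force: [0.9, -4.3, 0.2]
finger_gap: 0.0005
```

Emit:
carry_out:
  increments:
    - [[-0.06, 0, 0], 0]
    - [[-0.06, 0, 0], 0]
    - [[-0.06, 0, 0], 0]

```text
clock: 22.43
ee_pos: [0.5387, 0.0611, 0.0525]
tool_rot: [-1.547, 0.015, -1.589]
force: [1.2, -7.3, 0.2]
finger_gap: 0.0003
```

Emit:
carry_out:
  increments:
    - [[-0.06, 0, 0], 0]
    - [[-0.06, 0, 0], 0]
    - [[-0.06, 0, 0], 0]

```text
clock: 22.68
ee_pos: [0.5389, 0.0648, 0.0525]
tool_rot: [-1.547, 0.011, -1.592]
force: [0.5, -6.3, -0.5]
finger_gap: 0.0004
```

Emit:
carry_out:
  increments:
    - [[-0.06, 0, 0], 0]
    - [[-0.06, 0, 0], 0]
    - [[-0.06, 0, 0], 0]

```text
clock: 22.93
ee_pos: [0.5389, 0.0688, 0.0525]
tool_rot: [-1.547, 0.007, -1.595]
force: [1.0, -7.0, 0.7]
finger_gap: 0.0005
```

Emit:
carry_out:
  increments:
    - [[-0.06, 0, 0], 0]
    - [[-0.06, 0, 0], 0]
    - [[-0.06, 0, 0], 0]

```text
clock: 23.18
ee_pos: [0.5389, 0.0727, 0.0525]
tool_rot: [-1.548, 0.002, -1.598]
force: [1.1, -6.0, 1.3]
finger_gap: 0.0005
```

Emit:
carry_out:
  increments:
    - [[-0.06, 0, 0], 0]
    - [[-0.06, 0, 0], 0]
    - [[-0.06, 0, 0], 0]

```text
clock: 23.43
ee_pos: [0.5389, 0.0763, 0.0525]
tool_rot: [-1.548, -0.002, -1.601]
force: [0.0, -6.9, 2.3]
finger_gap: 0.0004
```

Emit:
carry_out:
  increments:
    - [[-0.06, 0, 0], -0.03]
    - [[-0.06, 0, 0], -0.03]
    - [[-0.06, 0, 0], -0.03]

```text
clock: 23.68
ee_pos: [0.5391, 0.0798, 0.0525]
tool_rot: [-1.549, -0.007, -1.594]
force: [0.7, -6.0, 1.4]
finger_gap: 0.0003
```

Emit:
carry_out:
  increments:
    - [[-0.06, 0, 0], -0.03]
    - [[-0.06, 0, 0], -0.03]
    - [[-0.06, 0, 0], -0.03]

```text
clock: 23.93
ee_pos: [0.5392, 0.0832, 0.0526]
tool_rot: [-1.549, -0.012, -1.588]
force: [1.0, -5.2, 1.8]
finger_gap: 0.0006
```

Emit:
carry_out:
  increments:
    - [[-0.06, 0, 0], -0.03]
    - [[-0.06, 0, 0], -0.03]
    - [[-0.06, 0, 0], -0.03]

```text
clock: 24.18
ee_pos: [0.5393, 0.0866, 0.0526]
tool_rot: [-1.549, -0.016, -1.581]
force: [0.5, -7.2, 1.0]
finger_gap: 0.0005
```

```bash
python3 - <<'E'
from pin import *
b,_=save("side","side11"); cv2.imwrite("pics/c11.png",cv2.resize(b[320:420,220:320,::-1],(600,600),interpolation=cv2.INTER_CUBIC))
print(ctrl.read_state()["ee_pos"],ctrl.read_state()["force"])
E
```

```text
[0.53933811 0.08696515 0.0526323 ] [-0.19644161 -6.16659278  2.17742057]
```

View pics/c11.png

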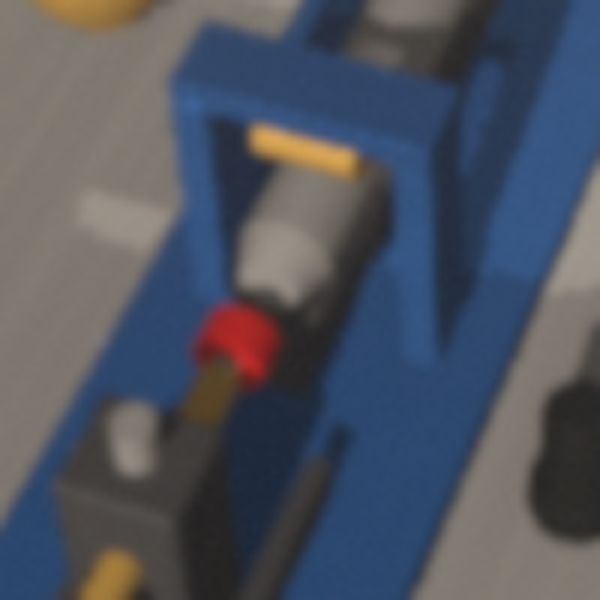

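Emit:
carry_out:
  increments:
    - [[-0.06, 0, 0], 0]
    - [[-0.06, 0, 0], 0]
    - [[-0.06, 0, 0], 0]

```text
clock: 24.48
ee_pos: [0.5394, 0.09, 0.0527]
tool_rot: [-1.55, -0.021, -1.584]
force: [0.7, -7.3, 2.6]
finger_gap: 0.0007
```

Emit:
carry_out:
  increments:
    - [[-0.06, 0, 0], -0.03]
    - [[-0.06, 0, 0], -0.03]
    - [[-0.06, 0, 0], 0]

```text
clock: 24.73
ee_pos: [0.5394, 0.0929, 0.0527]
tool_rot: [-1.551, -0.026, -1.582]
force: [0.6, -6.6, 1.8]
finger_gap: 0.0003
```

Emit:
carry_out:
  increments:
    - [[-0.05, 0, 0], 0]
    - [[-0.05, 0, 0], 0]

```text
clock: 24.9
ee_pos: [0.5394, 0.094, 0.0527]
tool_rot: [-1.551, -0.03, -1.584]
force: [0.6, -7.1, 2.6]
finger_gap: 0.0009
```

```bash
python3 - <<'E'
from pin import *
b,_=save("side","side12"); cv2.imwrite("pics/c12.png",cv2.resize(b[320:420,220:320,::-1],(600,600),interpolation=cv2.INTER_CUBIC))
im,d,P=cloud("side","side12"); hsv=cv2.cvtColor(im.astype(np.uint8),cv2.COLOR_RGB2HSV)
m=((hsv[...,0]<8)|(hsv[...,0]>172))&(hsv[...,1]>150)&(P[...,2]>.045)&(P[...,2]<.075)&(P[...,1]>.17)&(P[...,1]<.27)
g=(hsv[...,1]<70)&(P[...,2]>.055)&(P[...,2]<.075)&(P[...,1]>.18)&(P[...,1]<.225)&(np.abs(P[...,0]-.537)<.02)
print(np.percentile(P[m][:,1],[1,5]),np.percentile(P[g][:,1],[95,99]))
print(ctrl.read_state()["ee_pos"],ctrl.read_state()["force"])
E
```

```text
[0.22095688 0.2215618 ] [0.2148467  0.21558496]
[0.53941189 0.09430933 0.05272049] [ 0.31236703 -6.28762808  3.1816768 ]
```

View pics/c12.png

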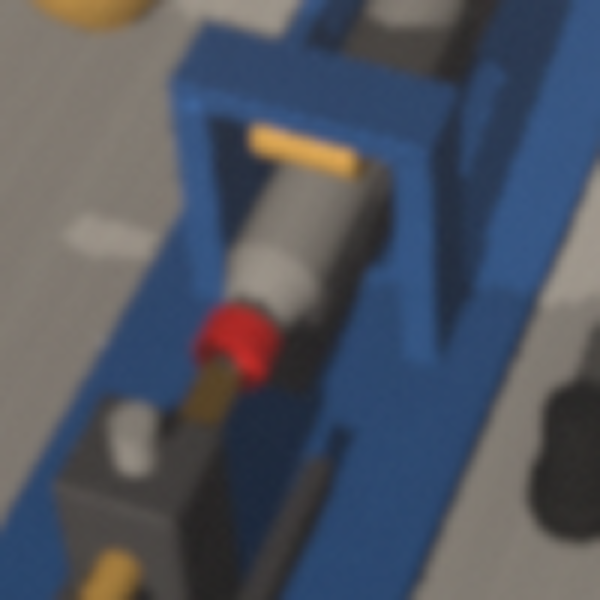

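Emit:
carry_out:
  increments:
    - [[-0.06, 0, 0], 0]
    - [[-0.06, 0, 0], 0]
    - [[-0.06, 0, 0], 0]

```text
clock: 25.2
ee_pos: [0.5394, 0.0967, 0.0528]
tool_rot: [-1.552, -0.035, -1.588]
force: [0.0, -7.2, 3.5]
finger_gap: 0.0007
```

Emit:
carry_out:
  increments:
    - [[-0.05, 0, 0], 0]
    - [[-0.05, 0, 0], 0]

```text
clock: 25.37
ee_pos: [0.5394, 0.0976, 0.0528]
tool_rot: [-1.552, -0.038, -1.591]
force: [0.1, -6.5, 2.1]
finger_gap: 0.0002
```

Emit:
carry_out:
  increments:
    - [[-0.05, 0, 0], 0]

```text
clock: 25.45
ee_pos: [0.5394, 0.098, 0.0529]
tool_rot: [-1.553, -0.04, -1.592]
force: [-0.2, -7.7, 2.7]
finger_gap: 0.0006
```

```bash
cat > gap.py <<'E'
from pin import *
import sys
N=sys.argv[1]
b,_=save("side",N); cv2.imwrite(f"pics/z{N}.png",cv2.resize(b[330:410,225:305,::-1],(600,600),interpolation=cv2.INTER_CUBIC))
im,d,P=cloud("side",N); hsv=cv2.cvtColor(im.astype(np.uint8),cv2.COLOR_RGB2HSV)
m=((hsv[...,0]<8)|(hsv[...,0]>172))&(hsv[...,1]>150)&(P[...,2]>.045)&(P[...,2]<.075)&(P[...,1]>.17)&(P[...,1]<.27)
g=(hsv[...,1]<70)&(P[...,2]>.055)&(P[...,2]<.075)&(P[...,1]>.18)&(P[...,1]<.225)&(np.abs(P[...,0]-.537)<.02)
print("red",m.sum(),np.percentile(P[m][:,1],[1,5,50,95]),"nose",np.percentile(P[g][:,1],[50,95,99]),"red px",np.argwhere(m).mean(0))
s=ctrl.read_state();print(s["ee_pos"],s["force"],s["clock"])
E
python3 gap.py side13
```

```text
red 101 [0.22180295 0.22278226 0.22825141 0.23150188] nose [0.20108599 0.21673303 0.21829826] red px [376.87128713 259.68316832]
[0.53938117 0.09819144 0.05284503] [ 0.27606045 -8.06588662  2.97082996] 25.5
```

Emit:
carry_out:
  increments:
    - [[-0.05, 0, 0], 0]
    - [[-0.04, 0, 0], 0]

```text
clock: 25.67
ee_pos: [0.5393, 0.0986, 0.0529]
tool_rot: [-1.553, -0.044, -1.595]
force: [0.2, -6.9, 3.0]
finger_gap: 0.0003
```

```bash
python3 gap.py side14
```

```text
red 99 [0.221891   0.2227689  0.22815014 0.23180861] nose [0.20075995 0.21686678 0.21834774] red px [376.84848485 259.80808081]
[0.53935223 0.09864239 0.05288459] [ 0.23965032 -7.10460976  3.23729826] 25.7167
```

View pics/zside14.png

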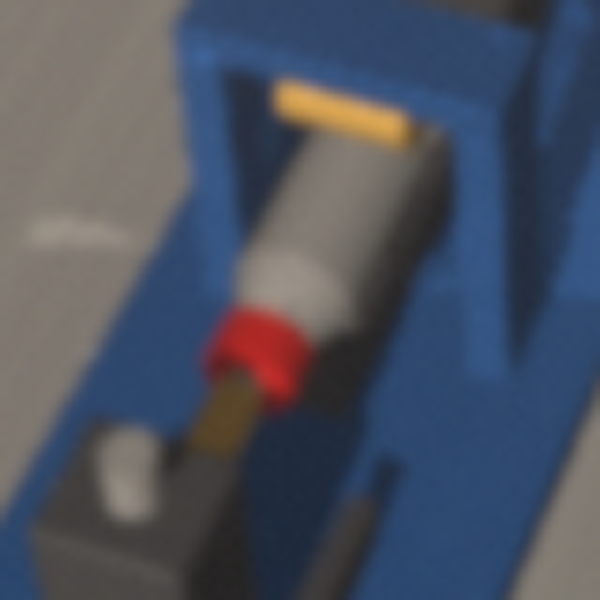

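Emit:
carry_out:
  increments:
    - [[-0.06, 0, 0], -0.03]
    - [[-0.06, 0, 0], -0.03]

```text
clock: 25.88
ee_pos: [0.5394, 0.0999, 0.0529]
tool_rot: [-1.554, -0.048, -1.591]
force: [-0.1, -9.5, 4.1]
finger_gap: 0.0006
```

Emit:
carry_out:
  increments:
    - [[-0.06, 0, 0], -0.03]
    - [[-0.06, 0, 0], -0.03]

```text
clock: 26.05
ee_pos: [0.5394, 0.1, 0.0529]
tool_rot: [-1.555, -0.053, -1.588]
force: [-0.2, -10.6, 4.0]
finger_gap: 0.0007
```

Emit:
carry_out:
  increments:
    - [[-0.075, 0, 0], 0]
    - [[-0.08, 0, 0], 0]

```text
clock: 26.22
ee_pos: [0.5394, 0.1, 0.053]
tool_rot: [-1.556, -0.06, -1.593]
force: [-1.6, -13.6, 6.3]
finger_gap: 0.0005
```

```bash
python3 gap.py side15
```

```text
red 100 [0.22165585 0.22259627 0.22875654 0.23193033] nose [0.20145299 0.21758944 0.21917321] red px [376.99 259.62]
[0.53940478 0.10012892 0.05296637] [ -0.90628765 -12.37028118   6.5049579 ] 26.2667
```

Emit:
carry_out:
  increments:
    - [[-0.09, -0.02, 0], 0]
    - [[-0.095, -0.02, 0], 0]

```text
clock: 26.43
ee_pos: [0.5388, 0.1011, 0.0537]
tool_rot: [-1.558, -0.067, -1.598]
force: [1.1, -12.8, -1.2]
finger_gap: 0.0006
```

```bash
cat > red.py <<'E'
from h import *
def redc(im):
    w=im[360:392,245:277].astype(float); r=np.clip(w[...,0]-np.maximum(w[...,1],w[...,2])-25,0,None)
    V,U=np.mgrid[360:392,245:277]; return np.array([(r*U).sum(),(r*V).sum()])/r.sum(), r.sum()
def back(im,ref):
    # shift of button+brass rear part
    a=ref[372:392,245:268].astype(np.float32).mean(2); b=im[372:392,245:268].astype(np.float32).mean(2)
    return cv2.phaseCorrelate(a,b,cv2.createHanningWindow(a.shape[::-1],cv2.CV_32F))
E
python3 - <<'E'
from red import *
s=ctrl.read_state(); print(s["ee_pos"],s["tool_rot"],s["force"])
save("side","side16")
print("1mm px",proj("side",[[.5397,.2287,.063]])-proj("side",[[.5397,.2277,.063]]))
for k in(9,10,11,12,13,14,15,16):
    print(k,redc(np.load(f"pics/side{k}.npz")["im"]))
s=ctrl.read_state(); print(s["ee_pos"],s["tool_rot"],s["force"])
E
```

```text
[0.53882721 0.10108258 0.05374223] [-1.55807973 -0.06736006 -1.59787529] [  1.13683741 -12.81128834  -1.19556903]
1mm px [[-0.29033079  0.56714497]]
9 (array([259.92653622, 376.25300378]), np.float64(8739.0))
10 (array([259.93120638, 376.25756065]), np.float64(9027.0))
11 (array([259.92454252, 376.27007535]), np.float64(9290.0))
12 (array([259.8721131 , 376.27099072]), np.float64(9266.0))
13 (array([259.80026296, 376.36156459]), np.float64(9127.0))
14 (array([259.79949545, 376.36415488]), np.float64(9117.0))
15 (array([259.62889742, 376.4561681 ]), np.float64(8852.0))
16 (array([259.37436665, 377.01013358]), np.float64(8684.0))
[0.53880705 0.10115969 0.05372855] [-1.55817883 -0.06781464 -1.59783497] [  0.65075433 -12.63846528  -0.41127495]
```

```bash
python3 - <<'E'
from red import *
A=[]
for i in range(20):
    im,_=ctrl.camera("side"); A.append(redc(im)[0])
    if i%6==0:
        s=ctrl.read_state(); print(s["clock"],np.round(s["ee_pos"],4),np.round(s["force"],1))
np.savez("pics/hold.npz",im=im)
A=np.array(A); print(A.mean(0),A.std(0)); cv2.imwrite("pics/hold.png",cv2.resize(im[330:410,225:305,::-1],(600,600),interpolation=cv2.INTER_CUBIC))
s=ctrl.read_state(); print(s["clock"],s["ee_pos"],s["force"])
E
```

```text
26.5333 [0.5388 0.1011 0.0537] [  1.1 -12.    0. ]
26.8333 [0.5388 0.1011 0.0537] [  0.7 -12.4   0.3]
27.1333 [0.5388 0.1012 0.0537] [  0.4 -12.    0.5]
27.4333 [0.5388 0.1011 0.0537] [  0.5 -12.   -1. ]
[259.37026841 377.02208417] [0.00280986 0.00282571]
27.4833 [0.53884525 0.10115565 0.05372101] [  0.35211397 -11.16114462  -0.23533934]
```

View pics/hold.png

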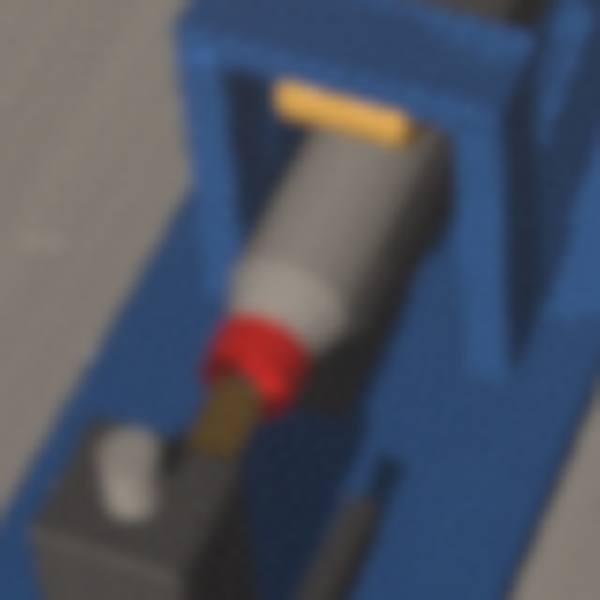

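Emit:
carry_out:
  increments:
    - [[0.03, 0, 0], 0]
    - [[0.04, 0, 0], 0]
    - [[0.06, 0, 0], 0]

```text
clock: 27.73
ee_pos: [0.5379, 0.0955, 0.0536]
tool_rot: [-1.56, -0.068, -1.599]
force: [-0.7, 0.4, -0.0]
finger_gap: 0.0005
```

```bash
python3 - <<'E'
from red import *
im,_=save("side","side17"); print(redc(im)); s=ctrl.read_state(); print(s["ee_pos"],s["force"],s["clock"])
E
```

```text
(array([259.67366775, 376.4472126 ]), np.float64(8951.0))
[0.53793789 0.09497795 0.05370094] [ 0.10009736 -0.87873698  0.7755893 ] 27.7833
```

Emit:
carry_out:
  increments:
    - [[0.15, 0, 0], 0]
    - [[0.2, 0, 0], 0]
    - [[0.4, 0, 0], 0]
    - [[0.5, -0.2, 0], 0]
    - [[0.5, -0.3, 0], 0]

```text
clock: 28.2
ee_pos: [0.5342, 0.0287, 0.077]
tool_rot: [-1.563, -0.067, -1.589]
force: [-0.3, -0.2, 0.3]
finger_gap: 0.0002
```

Emit:
carry_out:
  increments:
    - [[0.3, -0.5, 0], 0]
    - [[0.2, -0.7, 0], 0]
    - [[0, -0.5, 0], 0]
    - [[0, 0, 0], 0]
    - [[0, 0, 0], 0]

```text
clock: 28.62
ee_pos: [0.533, 0.0013, 0.154]
tool_rot: [-1.56, -0.066, -1.601]
force: [-0.5, 0.0, -0.6]
finger_gap: 0.0005
```

```bash
python3 - <<'E'
from red import *
im,_=save("side","side18"); print(redc(im)); s=ctrl.read_state(); print(s["ee_pos"],s["force"],s["clock"])
cv2.imwrite("pics/c18.png",cv2.resize(im[:,:,::-1],(800,600)))
cv2.imwrite("pics/c18z.png",cv2.resize(im[330:410,225:305,::-1],(600,600),interpolation=cv2.INTER_CUBIC))
E
```

```text
(array([259.66138138, 376.43327327]), np.float64(8325.0))
[0.53323878 0.00118674 0.15400345] [ 0.41400143 -0.42128795  0.9739307 ] 28.6667
```

View pics/c18.png

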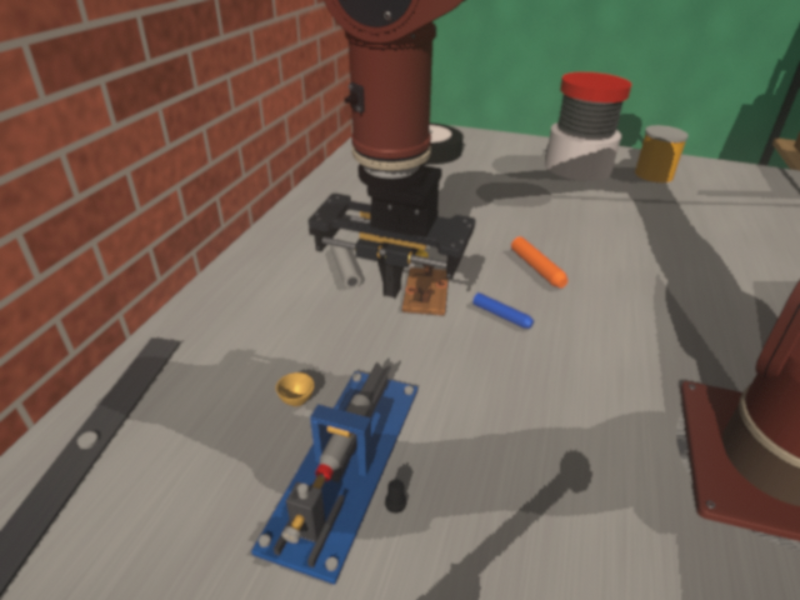

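View pics/c18z.png

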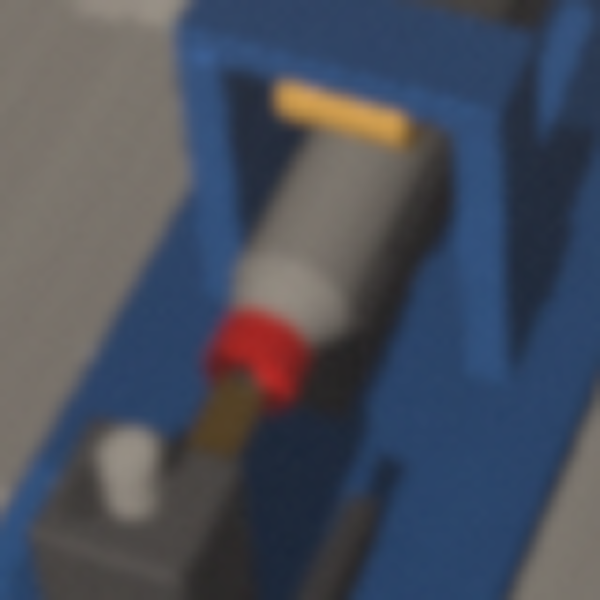

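```bash
python3 - <<'E'
from red import *
L=lambda n:np.load(f"pics/{n}.npz")["im"].astype(np.float32)
h=L("hold"); d=np.array([-.455,.89])
def ecc(a,b,box):
    y0,y1,x0,x1=box; A=a[y0:y1,x0:x1].mean(2); B=b[y0-3:y1+3,x0-3:x1+3].mean(2)
    W=np.float32([[1,0,3],[0,1,3]])
    c,W=cv2.findTransformECC(cv2.GaussianBlur(A,(3,3),0),cv2.GaussianBlur(B,(3,3),0),W,cv2.MOTION_TRANSLATION,(3,200,1e-6)); return (W[:,2]-3),c
for n in("side14","side15","side16","side17","side18"):
    im=L(n)
    for nm,b in(("nose",(358,374,256,274)),("button",(370,386,250,268)),("fixed",(384,405,226,245))):
        try: w,c=ecc(h,im,b); print(n,nm,np.round(w,2),"mm",round(float(w@d)/.637,2),round(c,3))
        except Exception as e: print(n,nm,"fail")
E
```

```text
side14 nose [ 0.83 -1.54] mm -2.75 0.992
side14 button [ 0.27 -1.24] mm -1.92 0.996
side14 fixed [-0.09  0.1 ] mm 0.21 0.991
side15 nose [ 0.55 -1.06] mm -1.87 0.993
side15 button [ 0.13 -0.8 ] mm -1.22 0.998
side15 fixed [-0.1  0.1] mm 0.21 0.991
side16 nose [ 0.22 -0.5 ] mm -0.85 0.992
side16 button [-0.16 -0.16] mm -0.11 0.999
side16 fixed [-0.09  0.08] mm 0.18 0.991
side17 nose [ 0.55 -1.11] mm -1.94 0.993
side17 button [ 0.14 -0.82] mm -1.25 0.998
side17 fixed [-0.08  0.1 ] mm 0.19 0.991
side18 nose [ 0.54 -1.12] mm -1.95 0.993
side18 button [ 0.14 -0.86] mm -1.31 0.997
side18 fixed [-0.1  -0.48] mm -0.6 0.963
```

```bash
python3 -c "
from h import *
print(ctrl.hand_in()); print(ctrl.read_state()['clock'])"
```

```text
the job is handed in; nothing more can be done
None
the job is handed in; nothing more can be done
```

The job is handed in: the pin lies in the V-groove, under the brass shoe, nose against the red button. The gripper is clear of it, and I handed in about 28 s into the 70 s allowed.

**What I did:** I chose the bright pin on the rest: the other grey one is bigger, and the blue and orange ones are excluded.
- **First attempt:** I gripped the pin too low, and the fingertips met the groove's lips at about 8 N. I put it back on the rest, gripped it higher and tried again.
- **Laying it in:** I laid it in the open end, nose towards the button and short of the bridge.
- **The push:** I pushed it in with shut fingers until the button gave, held it for about 1.1 s at a steady 12 N or so on the wrist, and backed off.

**Last checks:**
- **Button give:** the pictures put it at about 1.0–1.2 mm. The wrist force, less about 6 N of friction, suggests about 0.8 mm. One image-matching estimate went up to 1.8 mm, but the nose was in that patch, so I discounted it. The most the wrist read was 13.6 N, so the button itself never reached 15 N.
- **After backing off:** nose and button moved back together by about 1.1 mm, so they still appear to be touching. The wrist force read about zero.
- **Loose parts:** in the last picture the float bowl and plug boot stand where they were. The gripper hid the choke knob in that view, so I did not recheck it at the end. It was in place when I last saw it, as I lifted the pin the second time.
- **A slip in the push:** the tool leaned forward by about 4 degrees. A finger slipped up about 1 mm on the pin's end face just before the hold, and the reading stayed steady after that.

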